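# Stand the fallen dispensing bottle back up in its lane

## Task

A dispensing bottle has fallen over in the lane tray on the electronics bench. Tip it back up onto its foot and nudge it along its lane until it stands centred on its own bare outlined square, leaving every other bottle and jar standing where it is. The bottle squirts when squeezed, so never grip it or push it hard.

Things in the scene. Friction and masses are not known exactly. Their poses are not given: they have to be found in the camera images.
- bottle: The fallen bottle: white plastic, 146 mm long, 0.14 to 0.28 kg. Origin at the centre of its flat foot, own z along its axis from foot to nozzle. Square body 62 x 62 mm up to z = 84 mm, round shoulder to 98 mm. It starts lying on one flat side, nozzle towards the tray's open front. Centre of mass on the axis, about 46 mm from the foot: leaning less than about 34 degrees from vertical it drops onto its foot by itself.
- nozzle (a point): Centre of the nozzle's end on the fallen bottle, 146 mm from the foot; axes as the bottle's. A grey collar 30 mm in diameter runs from 98 to 111 mm from the foot, then the nozzle tapers from 19 mm to 12 mm in diameter at its end. With the bottle lying, 21 to 25 mm of height are free under the nozzle, and a level push of 0.7 to 2 N slides the bottle along its lane.
- tray: Fixed metal tray, 380 x 250 mm, floor 3 mm above the bench. Origin on the bench under the centre of the middle lane's outlined square. Own x runs along the lanes from the open front (no lip, x = -190 mm) to the rear wall (40 mm high, inner face x = 190 mm). Three lanes 70 mm wide centred at y = -80, 0, +80 mm; rails between them 10 mm wide, tops 15 mm above the bench.
- place: The bare outlined square where the fallen bottle belongs, in the same lane as the bottle: a thin white line, 70 x 70 mm over all, printed on the tray floor. Origin at its centre, on the floor (3 mm above the bench); axes as the tray's.
- bottle_a: Standing neighbour, same shape as the fallen bottle, about on the square of another lane. Origin at the centre of its foot.
- bottle_b: Standing neighbour, same shape as the fallen bottle, about on the square of the remaining lane. Origin at the centre of its foot.
- jar_c: Squat jar, 64 mm in diameter and 60 mm tall, standing in the same lane as the fallen bottle, 140 to 152 mm behind its square. Origin at the centre of its foot.
- jar_d: The same jar in another lane, 140 to 152 mm behind that lane's square. Origin at the centre of its foot.
Things that resemble listed ones, but are neither listed nor needed, are in the scene too. Leave any brown look-alike of the jar_c alone. What is shaped like the bottle but brown is not meant.

How it is judged:
By the outcome, as a careful person would: the job done as asked, in the order asked, and still so for the second after the job is handed in, with the robot touching nothing.
It also fails if it takes over 58 s, if anything falls off the work surface, if the arm or the gripper's body presses on something with over 40 N, if the wrist force passes 120 N, or if a joint passes its speed limit or range.

## Robot

A 6-joint arm with a two-finger parallel gripper is mounted at the origin on the work surface. World frame = base frame: x ahead of the robot, y to its left, z up, the work surface at z = 0. Lengths are in m, angles in rad, forces in N, time in s.
With the tool pointing down it reaches from about 0.25 to 0.8 m from the base axis. Payload 3.9 kg.
Tool frame: the origin (TCP) lies at the very end of the fingers, on their centre line; the grasp point (between the pads) lies 19 mm behind it; z points along the fingers, y is the direction in which the jaws open and shut (so a half turn about z gives the same grasp; the last joint's range is limited). The gripper opens to 85 mm and grips with 20 to 120 N. Pads are 22 mm wide; open, the fingers measure 114 mm over their backs; the gripper's body (76 mm by 85 mm) begins 54 mm behind the grasp point. The pads swing forward as they close: fully open they stand 13 mm farther back than shut.
Start: joints at [-1.152, 0.26, -0.138, 1.173, 0, 1.571], TCP at [0.213, -0.48, 0.231] pointing down, gripper open.
Joint ranges: [-2.78, 2.78], [-0.83, 1.72], [-1.28, 1.37], [-1.9, 2.12], [-1.57, 1.48], [-3.14, 3.14]. Speed limits (rad/s): [2.57, 2.57, 3.14, 3.14, 3.14, 3.14].

## Interface

Orientations are given as a rotation vector (axis times angle).
In Python, from rig import observe, grab_frame, camera_params, workorder gives the robot as it stands.
- The arm moves only by the tool send_rows, never from a script. Its argument "moves" is a list of rows, each a list of 3 entries, a list of its own where there are three numbers: the shift along the tool's x, y, z in cm, then the turn, a rotation vector about the tool's x, y, z in degrees, then the opening, from -1 (shut) to 1 (fully open). In form: [[[tx, ty, tz], [rx, ry, rz], hand], ...]. A call has 1 to 10 rows; each row is the pose to reach, as a shift and turn from the pose commanded when the call began, along the tool's axes at that moment; what a row does not reach only later rows make up. A row lasts 1/10 s, in which the tool goes at most 50 mm and 8.59 degrees, less where a joint would pass 70% of its speed; a pose out of reach is approached as far as the arm can. A call with a gripper value outside its range is refused whole. The fingers move at their own pace and stop on an object; "squeeze" is the grip in N (left out, the last holds). Time passes only in rows, so rows that repeat a pose let the fingers close. It gives the time, the measured TCP pose, the force and the opening at its end, in the units of the state.
- observe(): the state, without advancing time (a new reading comes with each control period).
- grab_frame(name): name is "scene" or "side" or "wrist"; returns the picture (400x640x3 uint8, blue, green, red); there is no depth.
- camera_params(name): a dict with "fx", "fy", "cx", "cy" (pixels), "dist_coeffs" ([k1, k2, p1, p2, k3] as OpenCV has them; the pictures are not rectified), "R" (3x3) and "t" (3): a world point X has camera coordinates R X + t. Camera axes: x right, y down, z forward; pixel columns grow to the right and rows downward; lengths in m; the calibration is good to about 2 mm. A picture is of the moment at which its call begins: read the wrist's pose just before it. camera_params takes no time and is no camera call; for the wrist camera it gives the pose at the moment of the call.
- workorder.job_done(): hands the job in, once; it reports no verdict.
The state is a dict: "clock": time; "joint_pos": joint angles; "qd": joint speeds; "joint_efforts": joint torques, N m; "tcp_pos": TCP position; "eef_rot": TCP orientation; "wrist_force": force on the tool from outside, world axes, zero at the start; "wrist_torque": the same for the moment, N m; "opening": finger opening in m.
Only numpy, scipy, OpenCV 4.12 (cv2) and the standard library are available. Lean on these libraries where they do the work, as an engineer would, in place of code of your own. Each camera call takes 0.05 s, during which the arm holds its last target.

## Working session

There is one attempt and no reset: what is moved stays moved. The work goes in short steps, Python scripts to look and compute and a tool call to move; the robot and the scene stay as the last step left them, time stands still between calls to the robot, and variables do not carry over. Pictures are saved under pics/ and viewed, and the job is handed in when it is done.

Besides the shell and the picture viewer there is one more tool, called after "Call:" by a JSON object that holds its "op" and its "data". send_rows: Moves the arm, as the interface text tells. Its arguments: {"type":"object","properties":{"moves":{"type":"array"},"squeeze":{"type":"number"}},"required":["moves"]}

```bash
ls; mkdir -p pics
python3 - <<'E'
from rig import observe, grab_frame, camera_params
import cv2
print(observe())
for n in ["scene","side"]:
    cv2.imwrite(f"pics/{n}0.png",grab_frame(n)); print(n,camera_params(n))
E
```

```text
pics
{'clock': 0.0, 'joint_pos': array([-1.15202414e+00,  2.60667630e-01, -1.39374346e-01,  1.17268090e+00,
       -1.03136738e-05,  1.57080744e+00]), 'qd': array([-1.94628827e-04,  9.00101812e-04,  9.40834638e-05, -1.81316154e-03,
       -7.09954118e-04, -8.31404753e-04]), 'joint_efforts': array([ 1.79655355e-03, -4.05679393e+01,  2.53921151e+01,  1.87443855e-02,
        1.94796030e-04,  1.01125050e-06]), 'tcp_pos': array([ 0.21320804, -0.47901894,  0.23047148]), 'eef_rot': array([-3.07113854e+00, -6.52601381e-01,  6.44505338e-04]), 'wrist_force': array([0.42485229, 0.73580821, 0.11042387]), 'wrist_torque': array([-0.05150347,  0.0230656 , -0.04116045]), 'opening': 0.08521196307878441}
scene {'fx': 463.7301970580775, 'fy': 463.7301970580775, 'cx': 326.09979528942915, 'cy': 203.68979568250242, 'dist_coeffs': array([-0.02706996,  0.        ,  0.        ,  0.        ,  0.        ]), 'R': array([[ 0.28589496,  0.95811182, -0.01690587],
       [ 0.61705649, -0.19756649, -0.76171436],
       [-0.73314757,  0.20733842, -0.64769238]]), 't': array([-0.13791015, -0.31354573,  1.506471  ])}
side {'fx': 489.7154934595456, 'fy': 489.7154934595456, 'cx': 316.20022467199965, 'cy': 202.97942523954936, 'dist_coeffs': array([-0.06861207,  0.        ,  0.        ,  0.        ,  0.        ]), 'R': array([[-0.8972732 , -0.44144169, -0.00548016],
       [-0.29312329,  0.60499204, -0.74031302],
       [ 0.33012048, -0.66265667, -0.67223999]]), 't': array([0.48346465, 0.22150423, 1.08373935])}
```

View pics/scene0.png

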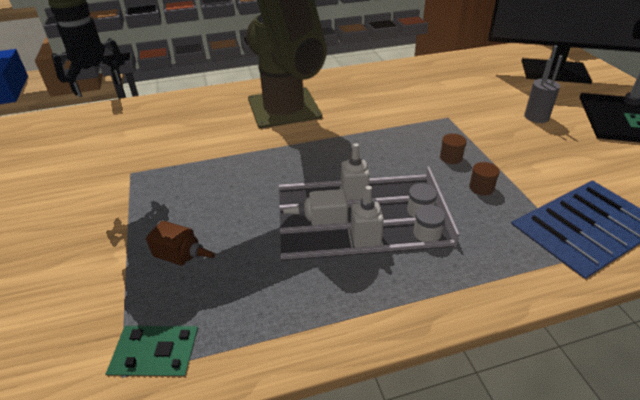

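View pics/side0.png

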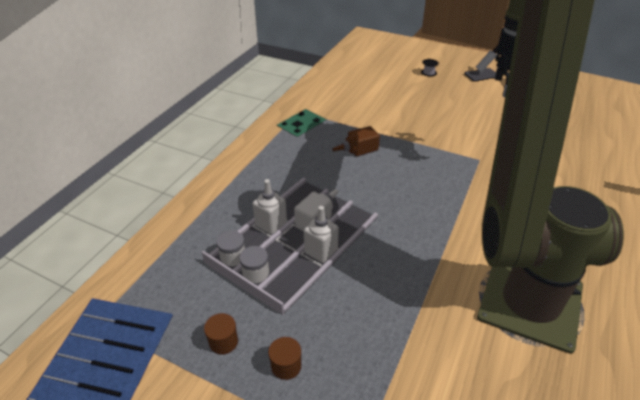

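The scene view shows the fallen white bottle in the middle lane (about 325,208), with its nozzle to the left at 285,210. The standing bottles are at (355,180) and (367,225), and the jars at (422,200) and (429,222). I'll enlarge this area.

Run:
```python
import cv2,numpy as np
def g(im): return np.clip(255*(im/255.)**0.6,0,255).astype(np.uint8)
s=cv2.imread("pics/scene0.png");cv2.imwrite("pics/sc.png",g(cv2.resize(s[130:270,265:465],None,fx=4,fy=4,interpolation=cv2.INTER_CUBIC)))
s=cv2.imread("pics/side0.png");cv2.imwrite("pics/si.png",g(cv2.resize(s[170:315,195:390],None,fx=4,fy=4,interpolation=cv2.INTER_CUBIC)))
```

```text
(no output)
```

View pics/sc.png

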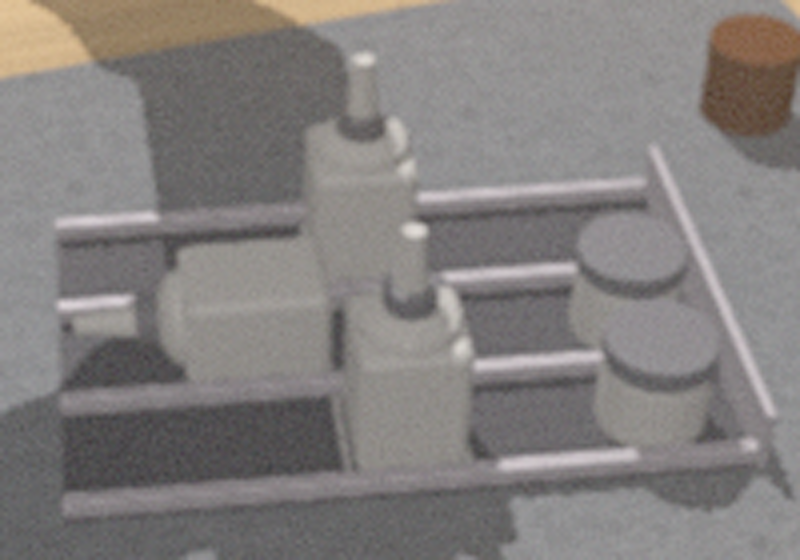

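View pics/si.png

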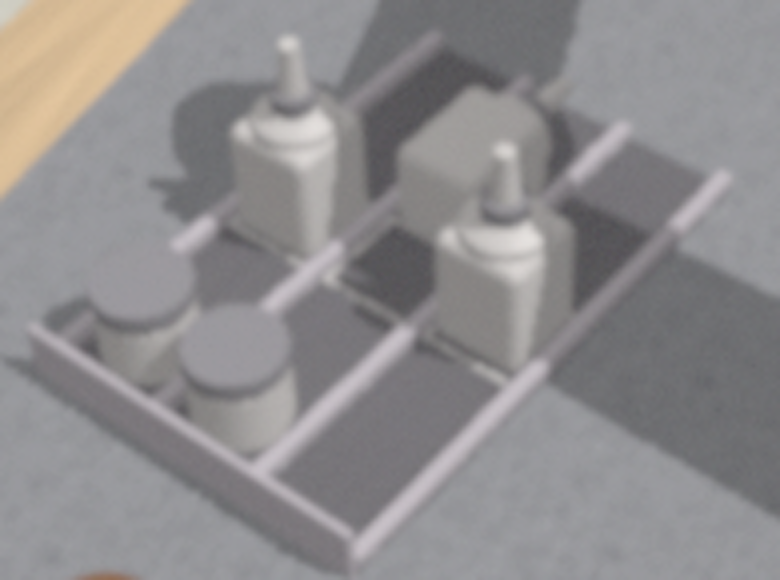

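```bash
cat > h.py <<'E'
import numpy as np,cv2
from rig import camera_params
from scipy.optimize import least_squares
from scipy.spatial.transform import Rotation as Ro
C={n:camera_params(n) for n in ["scene","side"]}
def proj(P,n,c=None):
    c=c or C[n]
    K=np.array([[c['fx'],0,c['cx']],[0,c['fy'],c['cy']],[0,0,1]])
    return cv2.projectPoints(np.atleast_2d(np.asarray(P,float)),cv2.Rodrigues(c['R'])[0],np.asarray(c['t']),K,c['dist_coeffs'])[0][:,0]
def onplane(uv,z,n,c=None):
    c=c or C[n]
    K=np.array([[c['fx'],0,c['cx']],[0,c['fy'],c['cy']],[0,0,1]])
    p=cv2.undistortPoints(np.array(uv,float).reshape(-1,1,2),K,c['dist_coeffs'])[:,0]
    d=np.c_[p,np.ones(len(p))]@c['R']; o=-c['R'].T@c['t']
    return o+d*((z-o[2])/d[:,2])[:,None]
def Tw(T,P):
    x,y,a=T[:3];P=np.atleast_2d(P).astype(float);R=Ro.from_euler('z',a).as_matrix()
    return P@R.T+[x,y,0]
E
cat > fit.py <<'E'
from h import *
sc=[(-190,120,15,57,223),(-190,40,15,57,305),(-190,-40,15,62,400),(-190,-120,15,65,503),(190,125,40,655,147),(190,-125,40,773,415)]
si=[(-190,120,15,728,176),(-190,40,15,627,127),(-190,-40,15,525,80),(-190,-120,15,437,36),(190,125,40,352,545),(190,-125,40,35,328)]
a=np.array(sc,float);b=np.array(si,float)
def off(s,n): return s[:,3:]/4+([265,130] if n=="scene" else [195,170])-[.375,.375]
def res(T):
    return np.r_[(proj(Tw(T,a[:,:3]/1e3),"scene")-off(a,"scene")).ravel(),(proj(Tw(T,b[:,:3]/1e3),"side")-off(b,"side")).ravel()]
r=least_squares(res,[0.5,0,1.5])
print(r.x,np.degrees(r.x[2]));print(r.fun.reshape(-1,2).round(1))
np.save("T.npy",r.x)
E
python3 fit.py
```

```text
[0.57036833 0.05987159 1.37745204] 78.92218810376612
[[ 0.3 -0.6]
 [ 1.  -0.6]
 [ 0.5 -1.5]
 [ 0.5 -1.6]
 [-0.8 -1.3]
 [ 0.2 -0.7]
 [-0.9 -0.8]
 [-0.9 -0.8]
 [ 0.6 -0.7]
 [-0.1 -0.7]
 [ 0.4 -2.4]
 [-1.4 -0.9]]
```

```bash
cat > bot.py <<'E'
from h import *
T=np.load("T.npy")
Ri=Ro.from_euler('z',-T[2]).as_matrix()
def q(uv,n,z):
    o=[265,130] if n=="scene" else [195,170]
    p=onplane((np.array(uv,float)/4+o-.375),z,n); return ((p-[T[0],T[1],0])@Ri.T*1e3).round(1)
print("foot top edge scene",q([(312,237),(328,303)],"scene",.065))
print("front top edge scene",q([(180,247),(188,315)],"scene",.065))
print("foot top edge side",q([(398,155),(458,200),(489,86)],"side",.065))
print("nozzle end", q([(75,323)],"scene",.034),q([(566,88)],"side",.034))
print("neigh nozzle", q([(362,60),(413,232)],"scene",.149),q([(289,42),(505,150)],"side",.149))
print("jars top", q([(632,250),(661,338)],"scene",.063),q([(237,340),(143,280)],"side",.063))
E
python3 bot.py
python3 - <<'E'
from h import *
import cv2
T=np.load("T.npy")
for n,o,sz in [("scene",[265,130],(200,140)),("side",[195,170],(195,145))]:
    im=cv2.imread(f"pics/{n}0.png")[o[1]:o[1]+sz[1],o[0]:o[0]+sz[0]]
    im=cv2.resize(im,None,fx=4,fy=4,interpolation=cv2.INTER_CUBIC);im=np.clip(255*(im/255.)**.5,0,255).astype(np.uint8)
    def L(a,b,c):
        p=(proj(Tw(T,np.array([a,b])/1e3),n)-o+.375)*4;cv2.line(im,*[tuple(int(v) for v in x) for x in p],c,1)
    for y in (-125,-115,-45,-35,35,45,115,125): L([-190,y,15],[190,y,15],(0,255,0))
    L([190,-125,40],[190,125,40],(0,255,0))
    for cx,cy in((0,0),(0,80),(0,-80)):
        for a,b in(((-35,-35),(35,-35)),((35,-35),(35,35)),((35,35),(-35,35)),((-35,35),(-35,-35))): L([cx+a[0],cy+a[1],3],[cx+b[0],cy+b[1],3],(255,255,0))
    xf=-35
    P=[[xf-d,y,z] for d in(0,84) for y in(-31,31) for z in(3,65)]
    for i in range(8):
        for j in(1,2,4):
            if not i&j: L(P[i],P[i|j],(0,0,255))
    L([xf,0,34],[xf-146,0,34],(0,0,255))
    cv2.imwrite(f"pics/ov_{n}.png",im)
E
```

```text
foot top edge scene [[-41.2  22.5  65. ]
 [-39.7 -36.8  65. ]]
front top edge scene [[-117.8   22.2   65. ]
 [-117.6  -37.9   65. ]]
foot top edge side [[ -34.3  -26.    65. ]
 [ -25.1   28.5   65. ]
 [-120.7  -20.4   65. ]]
nozzle end [[-181.2   -1.6   34. ]] [[-178.6    0.3   34. ]]
neigh nozzle [[ -6.2  75.9 149. ]
 [ -3.4 -84.  149. ]] [[ -3.8 -81.4 149. ]
 [ -5.3  79.  149. ]]
jars top [[139.8  -8.4  63. ]
 [136.1 -84.4  63. ]] [[138.8  -3.   63. ]
 [137.5 -78.9  63. ]]
```

View pics/ov_scene.png

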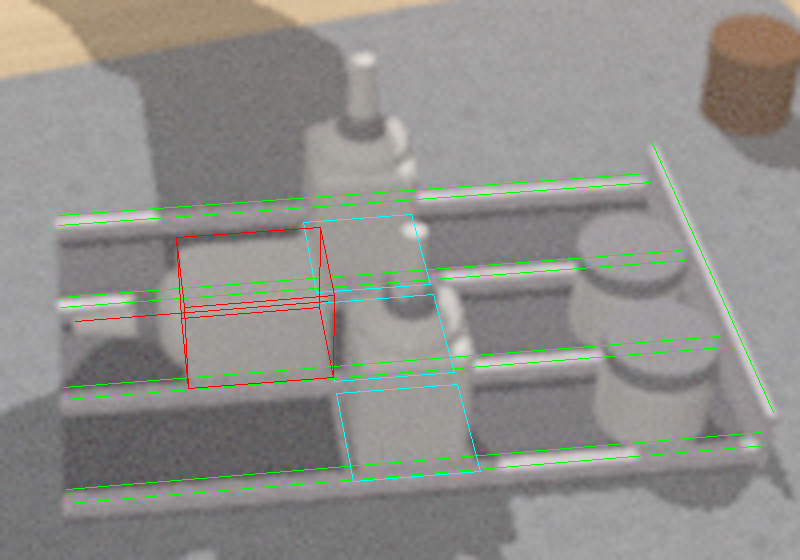

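View pics/ov_side.png

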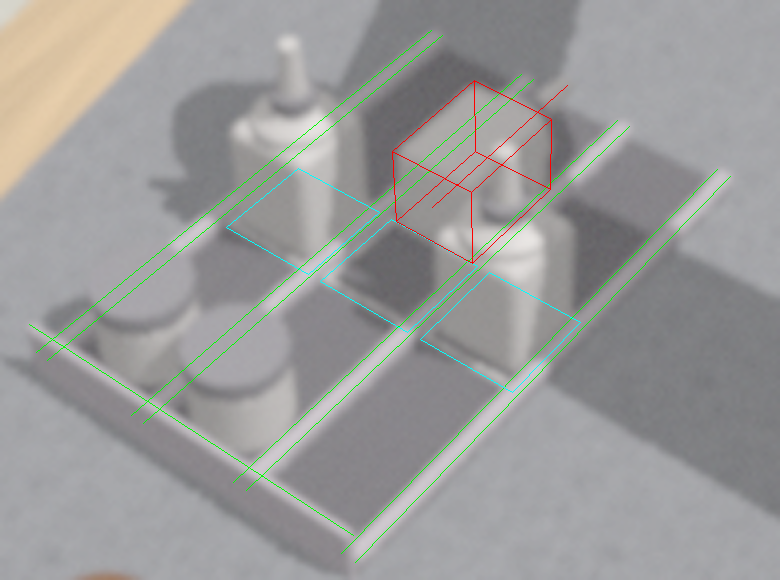

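```bash
cat >> h.py <<'E'
def goal(pos_tray_mm,e,roll=0,yaw=0,T=None):
    """tool z: along lane, e deg down; roll 0: tool y horizontal(+tray y side up to sign); roll about tool z"""
    T=np.load("T.npy") if T is None else T
    p=Tw(T,np.array(pos_tray_mm)/1e3)[0]
    a=T[2]+np.radians(yaw); e=np.radians(e)
    z=np.array([np.cos(e)*np.cos(a),np.cos(e)*np.sin(a),-np.sin(e)])
    y=np.array([-np.sin(a),np.cos(a),0]); x=np.cross(y,z)
    R=np.c_[x,y,z]@Ro.from_euler('z',roll,degrees=True).as_matrix()
    return p,R
def rel(p,R,p0=None,r0=None):
    from rig import observe
    if p0 is None:
        o=observe();p0=o['tcp_pos'];r0=o['eef_rot']
    R0=Ro.from_rotvec(r0).as_matrix()
    sh=R0.T@(p-p0)*100; rv=Ro.from_matrix(R0.T@R).as_rotvec(degrees=True)
    print("shift cm",sh.round(2),"rot deg",rv.round(1),"|rot|",np.linalg.norm(rv).round(1)); return sh,rv
def stat():
    from rig import observe
    o=observe();T=np.load("T.npy")
    R=Ro.from_rotvec(o['eef_rot']).as_matrix()
    pt=Ro.from_euler('z',-T[2]).as_matrix()@(o['tcp_pos']-[T[0],T[1],0])*1e3
    Rt=Ro.from_euler('z',-T[2]).as_matrix()@R
    print("t",round(o['clock'],2),"tray mm",pt.round(1),"F tray",(Ro.from_euler('z',-T[2]).as_matrix()@o['wrist_force']).round(2),"open",round(o['opening'],4),"q",o['joint_pos'].round(3))
    print("Rt(x y z cols)",Rt.round(2).tolist())
    return o
E
python3 - <<'E'
from h import *
from rig import grab_frame
stat()
c=camera_params("wrist");cv2.imwrite("pics/w0.png",grab_frame("wrist"))
o=stat();R0=Ro.from_rotvec(o['eef_rot']).as_matrix()
cam=-c['R'].T@c['t']; print(c['fx'],c['cx'],c['cy'],c['dist_coeffs'],"cam in tool",R0.T@(cam-o['tcp_pos']),"cam axes in tool",(c['R']@R0).round(2))
for roll in(-90,0,90,180): print(roll);rel(*goal((-300,0,120),45,roll))
E
```

```text
t 0.1 tray mm [-597.5  246.9  230.5] F tray [ 0.16  0.35 -0.56] open 0.0856 q [-1.152  0.261 -0.139  1.173  0.     1.571]
Rt(x y z cols) [[0.57, -0.82, 0.0], [-0.82, -0.57, 0.0], [0.0, -0.0, -1.0]]
t 0.15 tray mm [-597.6  246.9  230.7] F tray [-0.17  0.1  -0.17] open 0.0853 q [-1.152  0.26  -0.139  1.173  0.     1.571]
Rt(x y z cols) [[0.57, -0.82, 0.0], [-0.82, -0.57, 0.0], [0.0, -0.0, -1.0]]
304.9771926549306 312.97260018553357 201.43022684390837 [-0.00709578  0.          0.          0.          0.        ] cam in tool [ 0.07702051  0.00082954 -0.14242612] cam axes in tool [[ 0.    1.    0.  ]
 [-0.95  0.   -0.3 ]
 [-0.3   0.    0.95]]
-90
shift cm [ 37.3  -10.15  11.08] rot deg [43.5 13.8 33.2] |rot| 56.4
0
shift cm [ 37.3  -10.15  11.08] rot deg [ 48.6 -25.2 117.4] |rot| 129.5
90
shift cm [ 37.3  -10.15  11.08] rot deg [ -17.8   56.  -135.5] |rot| 147.7
180
shift cm [ 37.3  -10.15  11.08] rot deg [ 21.5  41.4 -52. ] |rot| 69.9
```

View pics/w0.png

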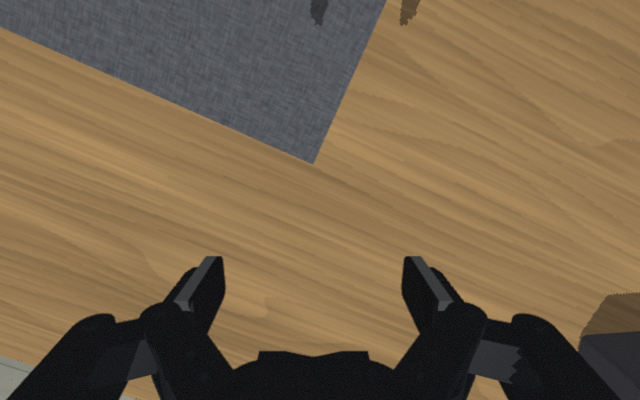

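Run:
```python
from h import *
T=np.load("T.npy");Ri=Ro.from_euler('z',-T[2]).as_matrix()
p=onplane([(172,243),(212,254),(150,225),(195,262),(128,240)],.03,"scene");print(p.round(3),((p-[T[0],T[1],0])@Ri.T*1e3).round())
rel(*goal((-330,0,170),30,-90))
```

```text
[[ 0.564 -0.371  0.03 ]
 [ 0.623 -0.291  0.03 ]
 [ 0.49  -0.416  0.03 ]
 [ 0.635 -0.327  0.03 ]
 [ 0.525 -0.463  0.03 ]] [[-424.  -76.   30.]
 [-334. -119.   30.]
 [-483.  -12.   30.]
 [-367. -138.   30.]
 [-522.  -56.   30.]]
shift cm [35.58 -7.7   6.08] rot deg [58.  18.4 31.8] |rot| 68.6
```

Run:
```python
from h import *
rel(*goal((-300,60,170),30,-90,-25))
```

```text
shift cm [ 32.39 -13.61   6.09] rot deg [54.1 31.4 54.3] |rot| 82.8
```

Call:
{"op": "send_rows", "data": {"moves": [[[16,-7,3],[27,15.7,27],1],[[32.4,-13.6,6.1],[54,31.4,54.3],1],[[32.4,-13.6,6.1],[54,31.4,54.3],1],[[32.4,-13.6,6.1],[54,31.4,54.3],1],[[32.4,-13.6,6.1],[54,31.4,54.3],1],[[32.4,-13.6,6.1],[54,31.4,54.3],1],[[32.4,-13.6,6.1],[54,31.4,54.3],1],[[32.4,-13.6,6.1],[54,31.4,54.3],1],[[32.4,-13.6,6.1],[54,31.4,54.3],1],[[32.4,-13.6,6.1],[54,31.4,54.3],1]]}}

```text
clock: 1.15
tcp_pos: [0.4538, -0.2232, 0.1692]
eef_rot: [-2.011, 0.66, -0.379]
wrist_force: [-0.7, 0.5, -0.0]
opening: 0.0852
```

Run:
```python
from h import *
from rig import grab_frame
import json
stat();rel(*goal((-300,60,170),30,-90,-25))
c=camera_params("wrist");im=grab_frame("wrist");cv2.imwrite("pics/w1.png",im);stat()
json.dump({k:np.asarray(v).tolist() for k,v in c.items()},open("w1.json","w"))
```

```text
t 1.15 tray mm [-300.2   60.   169.2] F tray [ 0.35  0.73 -0.03] open 0.0852 q [-0.996  0.573 -0.321  1.23   0.944  2.493]
Rt(x y z cols) [[-0.43, -0.45, 0.78], [-0.9, 0.21, -0.37], [-0.0, -0.87, -0.5]]
shift cm [-0.01 -0.07 -0.03] rot deg [-0.  -0.1 -0.2] |rot| 0.2
t 1.2 tray mm [-300.1   61.5  167.8] F tray [-1.38  2.04 -1.38] open 0.0855 q [-0.998  0.575 -0.324  1.23   0.944  2.493]
Rt(x y z cols) [[-0.43, -0.45, 0.79], [-0.9, 0.22, -0.37], [-0.01, -0.87, -0.5]]
```

View pics/w1.png

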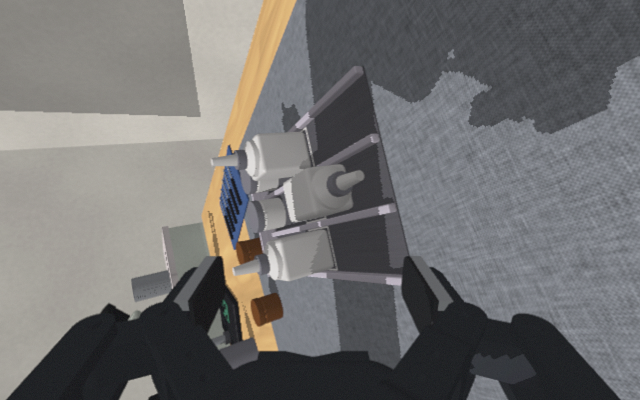

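Run:
```python
import cv2,numpy as np
s=cv2.imread("pics/w1.png")[60:290,225:415];cv2.imwrite("pics/w1c.png",np.clip(255*(cv2.resize(s,None,fx=2.6,fy=2.6,interpolation=cv2.INTER_CUBIC)/255.)**.7,0,255).astype(np.uint8))
s=cv2.imread("pics/w1.png")[60:180,300:400];cv2.imwrite("pics/w1d.png",np.clip(255*(cv2.resize(s,None,fx=5,fy=5,interpolation=cv2.INTER_CUBIC)/255.)**.7,0,255).astype(np.uint8))
s=cv2.imread("pics/w1.png")[160:290,300:420];cv2.imwrite("pics/w1e.png",np.clip(255*(cv2.resize(s,None,fx=4.5,fy=4.5,interpolation=cv2.INTER_CUBIC)/255.)**.7,0,255).astype(np.uint8))
```

```text
(no output)
```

View pics/w1d.png

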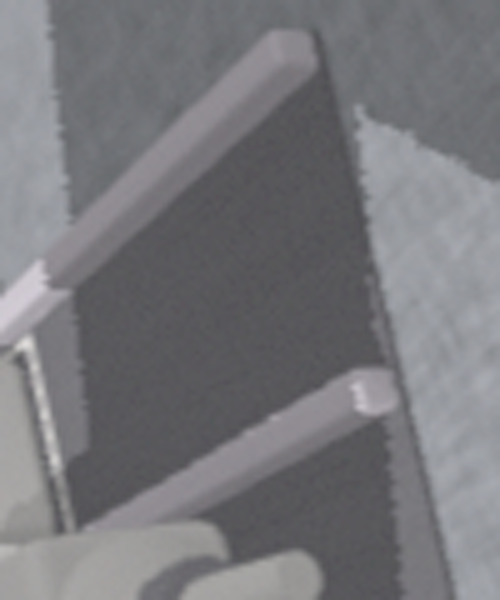

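View pics/w1e.png

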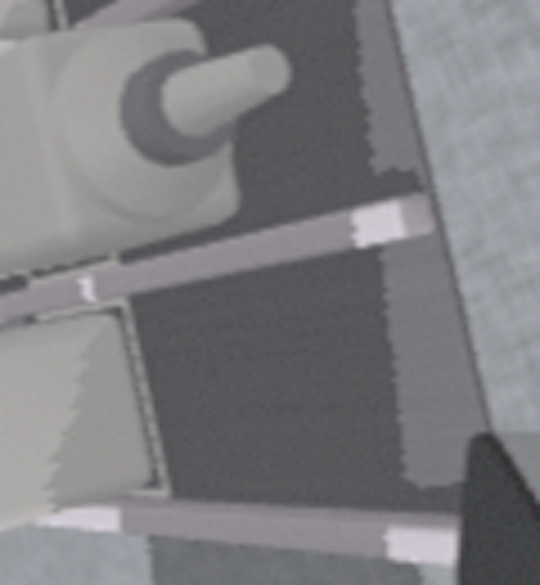

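```bash
cat > fitw.py <<'E'
from h import *
import json
c={k:np.array(v) for k,v in json.load(open("w1.json")).items()}
D=lambda u,v:((u+.5)/5-.5+300,(v+.5)/5-.5+60)
E=lambda u,v:((u+.5)/4.5-.5+300,(v+.5)/4.5-.5+160)
pts=[((-35,45),E(125,302)),((-35,115),E(164,494)),((-35,-115),D(20,342))]
edge=[E(388,5),E(430,190),E(482,420),D(360,150),D(400,365),D(448,590)]
P=onplane([p for _,p in pts]+edge,.003,None,c)
def inv(T,P): return ((P-[T[0],T[1],0])@Ro.from_euler('z',-T[2]).as_matrix().T)*1e3
def res(T):
    Q=inv(T,P); return np.r_[(Q[:3,:2]-[a for a,_ in pts]).ravel(),Q[3:,0]+190]
r=least_squares(res,np.load("T.npy"));print(r.x,np.degrees(r.x[2]),r.fun.round(1))
print("old",np.load("T.npy"))
T=r.x
print("nozzle tip centre z34", inv(T,onplane([E(270,68)],.034,None,c)))
print("foot ends: neighbour", )
np.save("Tw.npy",T)
E
python3 fitw.py
```

```text
[0.56980438 0.05771866 1.36978207] 78.48273130869715 [ 0.3  1.8  2.2 -1.8  7.4 -0.  -1.3 -0.8 -0.  -5.4 -2.  -0.4]
old [0.57036833 0.05987159 1.37745204]
nozzle tip centre z34 [[-180.11461526   -3.31266236   34.        ]]
foot ends: neighbour
```

Run:
```python
from h import *
np.save("T.npy",[0.570,0.0585,1.373])
def g(tip,e,half=30,back=6,yaw=-25):
    p,R=goal((0,0,0),e,-90,yaw)
    t=Tw(np.load("T.npy"),np.array(tip)/1e3)[0]
    return t-R@np.array([0,half,-back])/1e3,R
stat()
rel(*g((-235,30,45),10)); 
p,R=g((-235,30,45),10)
p2,_=g((-225,27,20),10);print("then tool-frame",(R.T@(p2-p)*100).round(2))
p2,_=g((-163,-2,20),10);print("then tool-frame",(R.T@(p2-p)*100).round(2))
```

```text
t 1.2 tray mm [-299.    60.1  167.8] F tray [-1.39  2.03 -1.38] open 0.0855 q [-0.998  0.575 -0.324  1.23   0.944  2.493]
Rt(x y z cols) [[-0.42, -0.45, 0.79], [-0.91, 0.22, -0.36], [-0.01, -0.87, -0.5]]
shift cm [ 0.07  4.1  11.79] rot deg [19.9  0.1 -0.4] |rot| 19.9
then tool-frame [-0.15  2.28  1.45]
then tool-frame [-0.14  1.09  8.19]
```

Call:
{"op": "send_rows", "data": {"moves": [[[0,0,4],[7,0,0],0.41],[[0,2,8],[14,0,0],0.41],[[0,4.1,11.8],[19.9,0,0],0.41],[[0,4.1,11.8],[19.9,0,0],0.41],[[0,4.1,11.8],[19.9,0,0],0.41],[[0,4.1,11.8],[19.9,0,0],0.41]]}}

```text
clock: 1.8
tcp_pos: [0.5036, -0.1598, 0.0798]
eef_rot: [-1.691, 0.544, -0.468]
wrist_force: [-0.3, -0.9, 1.1]
opening: 0.0608
```

Run:
```python
from h import *
from rig import grab_frame
stat()
im=grab_frame("wrist");cv2.imwrite("pics/w2.png",im)
im=grab_frame("scene");cv2.imwrite("pics/s2.png",cv2.resize(im[150:280,200:400],None,fx=4,fy=4,interpolation=cv2.INTER_CUBIC));stat()
```

```text
t 1.8 tray mm [-227.1   22.2   79.8] F tray [-0.96  0.1   1.07] open 0.0608 q [-0.917  0.931 -0.352  1.277  1.235  2.115]
Rt(x y z cols) [[-0.42, -0.17, 0.89], [-0.91, 0.07, -0.41], [0.01, -0.98, -0.18]]
t 1.9 tray mm [-227.7   21.8   81.9] F tray [ 0.72 -0.01  0.77] open 0.0602 q [-0.917  0.926 -0.353  1.277  1.235  2.114]
Rt(x y z cols) [[-0.42, -0.17, 0.89], [-0.91, 0.06, -0.42], [0.02, -0.98, -0.18]]
```

View pics/w2.png

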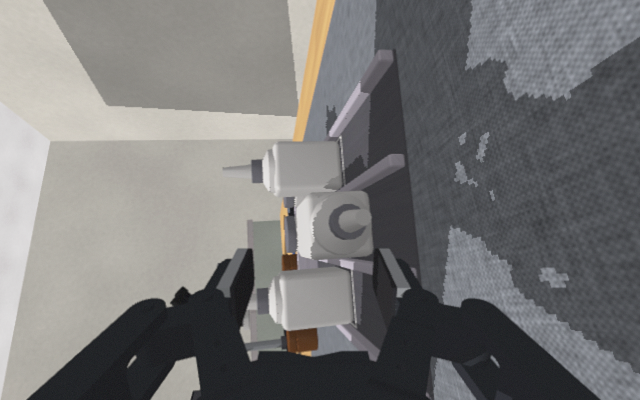

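View pics/s2.png

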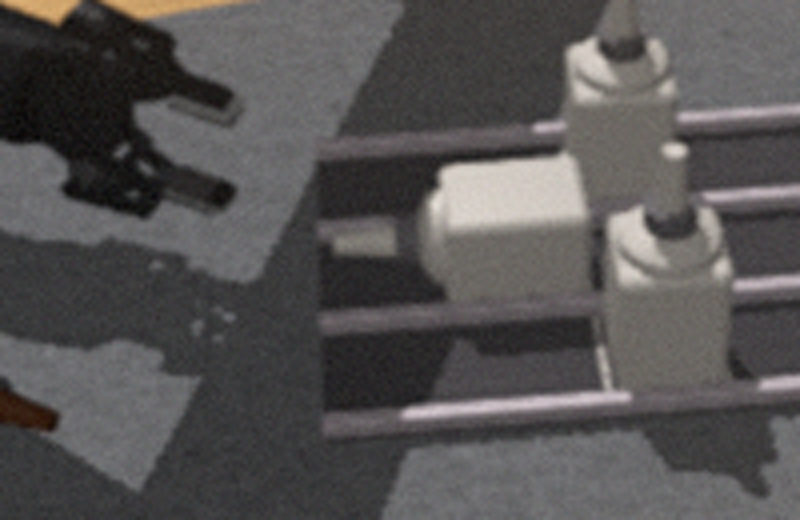

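```bash
cat >> h.py <<'E'
def gt(tip,e,half=30,back=6,yaw=-25,roll=-90):
    p,R=goal((0,0,0),e,roll,yaw)
    t=Tw(np.load("T.npy"),np.array(tip)/1e3)[0]
    return t-R@np.array([0,half,-back])/1e3,R
E
python3 - <<'E'
from h import *
for i in range(3): stat()
rel(*gt((-235,30,45),10)); rel(*gt((-225,27,22),10)); rel(*gt((-163,-2,20),10))
E
```

```text
t 1.9 tray mm [-227.7   21.8   81.9] F tray [ 0.72 -0.01  0.77] open 0.0602 q [-0.917  0.926 -0.353  1.277  1.235  2.114]
Rt(x y z cols) [[-0.42, -0.17, 0.89], [-0.91, 0.06, -0.42], [0.02, -0.98, -0.18]]
t 1.9 tray mm [-227.7   21.8   81.9] F tray [ 0.72 -0.01  0.77] open 0.0602 q [-0.917  0.926 -0.353  1.277  1.235  2.114]
Rt(x y z cols) [[-0.42, -0.17, 0.89], [-0.91, 0.06, -0.42], [0.02, -0.98, -0.18]]
t 1.9 tray mm [-227.7   21.8   81.9] F tray [ 0.72 -0.01  0.77] open 0.0602 q [-0.917  0.926 -0.353  1.277  1.235  2.114]
Rt(x y z cols) [[-0.42, -0.17, 0.89], [-0.91, 0.06, -0.42], [0.02, -0.98, -0.18]]
shift cm [-0.45  0.79  0.26] rot deg [ 0.5 -0.   0.9] |rot| 1.0
shift cm [-0.63  2.87  1.69] rot deg [ 0.5 -0.   0.9] |rot| 1.0
shift cm [-0.61  1.82  8.46] rot deg [ 0.5 -0.   0.9] |rot| 1.0
```

Call:
{"op": "send_rows", "data": {"moves": [[[-0.3,1.5,0.9],[0.5,0,0.9],0.41],[[-0.6,2.8,1.7],[0.5,0,0.9],0.41],[[-0.6,2.8,1.7],[0.5,0,0.9],0.41],[[-0.6,2.8,1.7],[0.5,0,0.9],0.41]]}}

```text
clock: 2.3
tcp_pos: [0.5061, -0.1472, 0.052]
eef_rot: [-1.678, 0.553, -0.463]
wrist_force: [0.7, 0.5, 6.3]
opening: 0.0602
```

Run:
```python
from h import *
from rig import grab_frame
stat();rel(*gt((-225,27,22),10)); rel(*gt((-163,-2,20),10))
im=grab_frame("side");cv2.imwrite("pics/s3.png",cv2.resize(im[150:270,260:460],None,fx=4,fy=4,interpolation=cv2.INTER_CUBIC))
im=grab_frame("wrist");cv2.imwrite("pics/w3.png",im);stat();rel(*gt((-163,-2,20),10))
```

```text
t 2.3 tray mm [-214.2   22.2   52. ] F tray [ 0.64 -0.63  6.34] open 0.0602 q [-0.899  0.974 -0.375  1.204  1.256  2.138]
Rt(x y z cols) [[-0.42, -0.16, 0.89], [-0.91, 0.07, -0.42], [-0.0, -0.99, -0.17]]
shift cm [ 0.02  0.16 -0.04] rot deg [-0.1 -0.1 -0.1] |rot| 0.1
shift cm [ 0.02 -0.82  6.74] rot deg [-0.1 -0.1 -0.1] |rot| 0.1
t 2.4 tray mm [-214.3   22.1   52. ] F tray [ 0.44 -0.45  8.98] open 0.0601 q [-0.899  0.974 -0.375  1.205  1.257  2.138]
Rt(x y z cols) [[-0.42, -0.15, 0.89], [-0.91, 0.07, -0.42], [-0.0, -0.99, -0.17]]
shift cm [ 0.   -0.82  6.74] rot deg [-0.1 -0.1 -0.2] |rot| 0.2
```

View pics/w3.png

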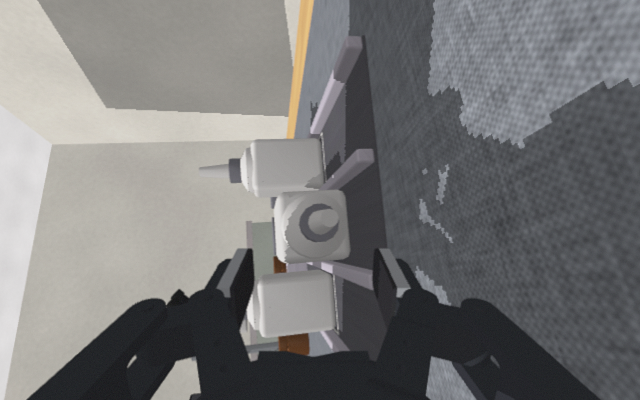

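View pics/s3.png

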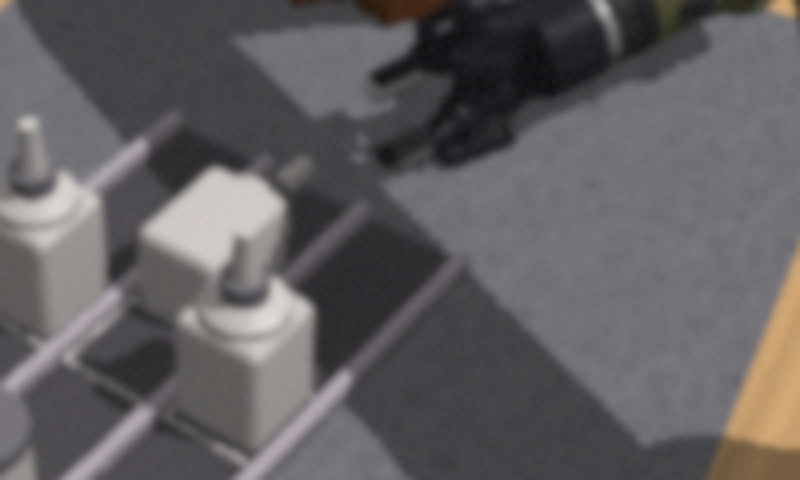

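Run:
```python
from h import *
rel(*gt((-225,27,24),20)); p,R=gt((-225,27,24),20)
for t in((-205,18,18),(-165,-2,17)):print((R.T@(gt(t,20)[0]-p)*100).round(2))
```

```text
shift cm [0.01 0.11 0.44] rot deg [-10.1  -0.1  -0.2] |rot| 10.1
[-0.03 -0.19  2.27]
[ 0.09 -1.62  6.5 ]
```

Call:
{"op": "send_rows", "data": {"moves": [[[0,-0.8,0.2],[-5,0,0],0.41],[[0,-0.4,0.4],[-10,0,0],0.41],[[0,0.1,0.4],[-10,0,0],0.41],[[0,0.1,0.4],[-10,0,0],0.41],[[0,0.1,0.4],[-10,0,0],0.41]]}}

```text
clock: 2.9
tcp_pos: [0.5069, -0.1426, 0.0452]
eef_rot: [-1.839, 0.611, -0.415]
wrist_force: [0.4, -0.1, 0.3]
opening: 0.0606
```

Run:
```python
from h import *
from rig import grab_frame
stat();rel(*gt((-225,27,24),20)); rel(*gt((-205,18,18),20))
im=grab_frame("side");cv2.imwrite("pics/s4.png",cv2.resize(im[150:270,260:460],None,fx=4,fy=4,interpolation=cv2.INTER_CUBIC))
stat()
```

```text
t 2.9 tray mm [-209.6   22.4   45.2] F tray [-0.05 -0.41  0.29] open 0.0606 q [-0.865  0.809 -0.487  0.85   1.156  2.536]
Rt(x y z cols) [[-0.42, -0.3, 0.85], [-0.91, 0.15, -0.39], [-0.01, -0.94, -0.34]]
shift cm [ 0.23 -0.47 -0.17] rot deg [-0.3  0.2 -0.6] |rot| 0.7
shift cm [ 0.21 -0.64  2.09] rot deg [-0.3  0.2 -0.6] |rot| 0.7
t 2.95 tray mm [-209.5   22.5   44.3] F tray [ 0.19 -0.05 -0.32] open 0.0603 q [-0.865  0.811 -0.487  0.85   1.156  2.537]
Rt(x y z cols) [[-0.42, -0.3, 0.85], [-0.91, 0.15, -0.39], [-0.01, -0.94, -0.34]]
```

View pics/s4.png

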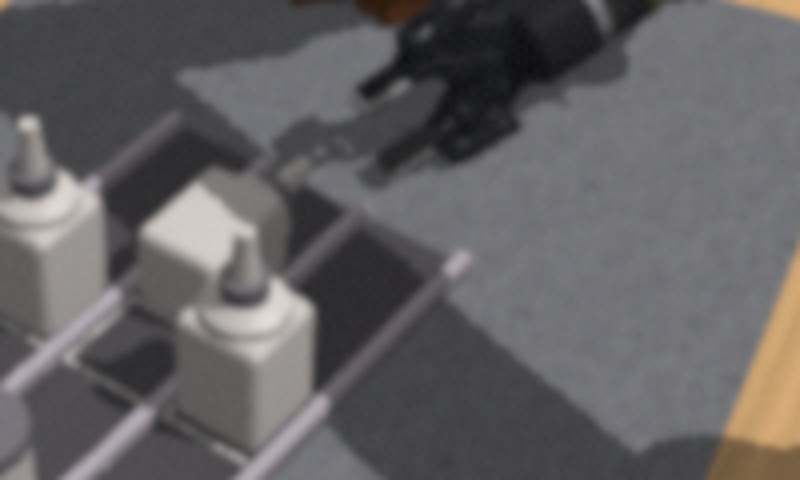

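Run:
```python
from h import *
rel(*gt((-190,10,18),20)); rel(*gt((-167,-2,17.5),20))
```

```text
shift cm [ 0.31 -1.3   3.66] rot deg [-0.3  0.3 -0.7] |rot| 0.8
shift cm [ 0.43 -2.13  6.12] rot deg [-0.3  0.3 -0.7] |rot| 0.8
```

Call:
{"op": "send_rows", "data": {"moves": [[[0.3,-0.8,1.2],[0,0,-0.5],0.41],[[0.3,-1.1,2.4],[0,0,-0.5],0.41],[[0.3,-1.3,3.6],[0,0,-0.5],0.41],[[0.3,-1.3,3.6],[0,0,-0.5],0.41]]}}

```text
clock: 3.35
tcp_pos: [0.5314, -0.1116, 0.0426]
eef_rot: [-1.84, 0.604, -0.415]
wrist_force: [-0.3, -0.2, 0.4]
opening: 0.0604
```

Run:
```python
from h import *
from rig import grab_frame
stat();rel(*gt((-190,10,18),20)); rel(*gt((-167,-2,17.5),20))
im=grab_frame("side");cv2.imwrite("pics/s5.png",cv2.resize(im[150:250,290:420],None,fx=6,fy=6,interpolation=cv2.INTER_CUBIC))
im=grab_frame("scene");cv2.imwrite("pics/c5.png",cv2.resize(im[150:280,200:400],None,fx=4,fy=4,interpolation=cv2.INTER_CUBIC))
```

```text
t 3.35 tray mm [-174.4    4.4   42.6] F tray [-0.28  0.25  0.44] open 0.0604 q [-0.787  0.782 -0.544  0.665  1.192  2.7  ]
Rt(x y z cols) [[-0.42, -0.3, 0.86], [-0.91, 0.15, -0.39], [-0.01, -0.94, -0.34]]
shift cm [ 0.15 -0.12 -0.11] rot deg [-0.3  0.4 -0.3] |rot| 0.6
shift cm [ 0.28 -0.95  2.34] rot deg [-0.3  0.4 -0.3] |rot| 0.6
```

View pics/s5.png

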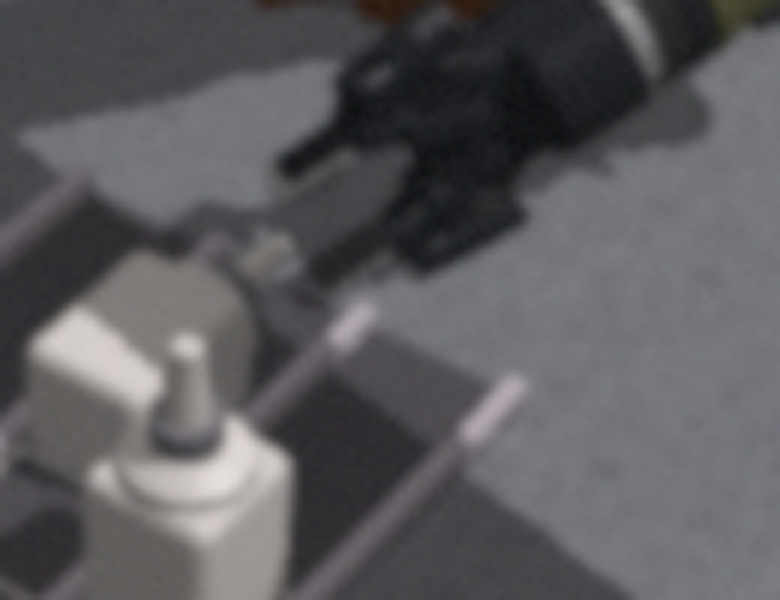

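View pics/c5.png

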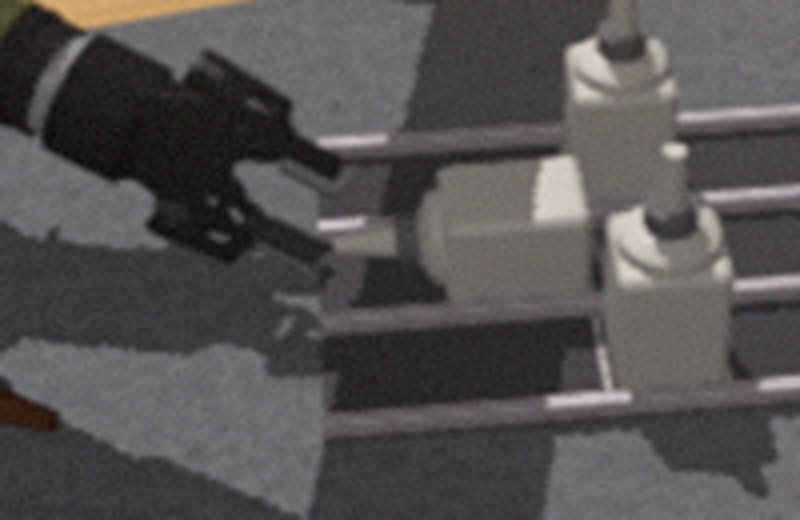

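Call:
{"op": "send_rows", "data": {"moves": [[[0.1,-0.3,0.8],[0,0,0],0.41],[[0.2,-0.5,1.6],[0,0,0],0.41],[[0.2,-0.8,2.4],[0,0,0],0.41],[[0.2,-0.8,2.4],[0,0,0],0.41]]}}

```text
clock: 3.85
tcp_pos: [0.5482, -0.0935, 0.0426]
eef_rot: [-1.841, 0.604, -0.417]
wrist_force: [-0.8, 0.3, 0.1]
opening: 0.0605
```

Run:
```python
from h import *
from rig import grab_frame
stat();rel(*gt((-167,-2,17.5),20))
im=grab_frame("side");cv2.imwrite("pics/s6.png",cv2.resize(im[150:250,290:420],None,fx=6,fy=6,interpolation=cv2.INTER_CUBIC))
im=grab_frame("scene");cv2.imwrite("pics/c6.png",cv2.resize(im[150:280,200:400],None,fx=4,fy=4,interpolation=cv2.INTER_CUBIC))
```

```text
t 3.85 tray mm [-153.4   -8.5   42.6] F tray [0.15 0.8  0.13] open 0.0605 q [-0.738  0.761 -0.583  0.523  1.21   2.831]
Rt(x y z cols) [[-0.42, -0.3, 0.86], [-0.91, 0.15, -0.39], [-0.01, -0.94, -0.34]]
shift cm [-0.01 -0.13  0.04] rot deg [-0.3  0.3 -0.2] |rot| 0.5
```

View pics/s6.png

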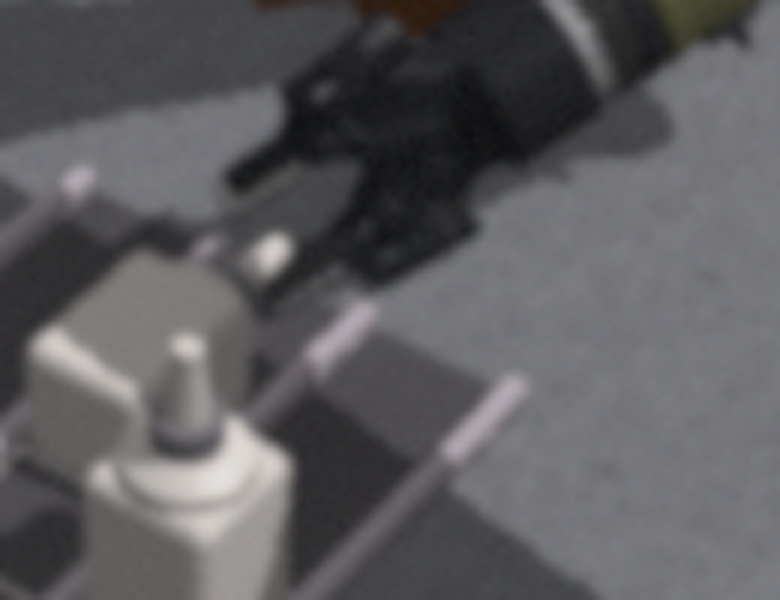

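View pics/c6.png

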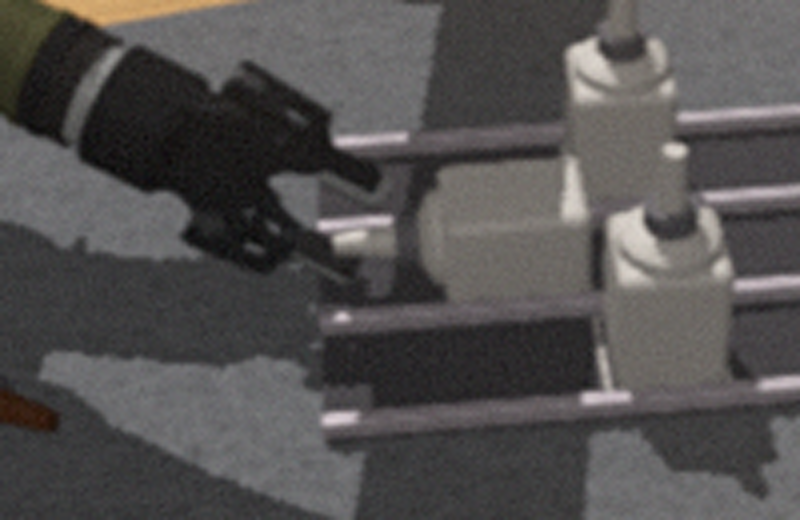

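Run:
```python
from h import *
from rig import observe
o=observe()
D=[([-1.15202,.26067,-.13937,1.17268,0,1.5708],[-3.0711,-.6526,.0006]),(o['joint_pos'],o['eef_rot']),([-.996,.573,-.321,1.23,.944,2.493],[-2.011,.66,-.379]),([-.917,.931,-.352,1.277,1.235,2.115],[-1.691,.544,-.468])]
for s3 in(1,-1):
 for s5 in(1,-1):
  for s6 in(1,-1):
   A=[]
   for q,r in D:
    p=q[1]+s3*q[2]+q[3]
    M=Ro.from_euler('z',q[0])*Ro.from_euler('y',p)*Ro.from_euler('z',s5*q[4])*Ro.from_euler('x',s6*q[5])
    A.append(M.inv()*Ro.from_rotvec(r))
   print(s3,s5,s6,[np.degrees((A[0].inv()*a).magnitude()).round(1) for a in A[1:]],A[0].as_matrix().round(2).tolist() )
```

```text
1 1 1 [np.float64(66.7), np.float64(34.4), np.float64(38.9)] [[-0.0, 0.28, 0.96], [0.0, 0.96, -0.28], [-1.0, 0.0, -0.0]]
1 1 -1 [np.float64(156.3), np.float64(133.8), np.float64(99.8)] [[-0.0, 0.28, 0.96], [-0.0, -0.96, 0.28], [1.0, -0.0, 0.0]]
1 -1 1 [np.float64(130.5), np.float64(97.0), np.float64(131.5)] [[-0.0, 0.28, 0.96], [0.0, 0.96, -0.28], [-1.0, 0.0, -0.0]]
1 -1 -1 [np.float64(160.9), np.float64(135.7), np.float64(143.9)] [[-0.0, 0.28, 0.96], [-0.0, -0.96, 0.28], [1.0, -0.0, 0.0]]
-1 1 1 [np.float64(0.0), np.float64(0.1), np.float64(0.0)] [[-0.0, 0.0, 1.0], [0.0, 1.0, -0.0], [-1.0, 0.0, -0.0]]
-1 1 -1 [np.float64(144.4), np.float64(105.6), np.float64(62.4)] [[-0.0, 0.0, 1.0], [-0.0, -1.0, 0.0], [1.0, -0.0, 0.0]]
-1 -1 1 [np.float64(138.6), np.float64(108.1), np.float64(141.5)] [[-0.0, 0.0, 1.0], [0.0, 1.0, -0.0], [-1.0, 0.0, -0.0]]
-1 -1 -1 [np.float64(167.6), np.float64(138.5), np.float64(147.3)] [[-0.0, 0.0, 1.0], [-0.0, -1.0, 0.0], [1.0, -0.0, 0.0]]
```

```bash
cat > ik.py <<'E'
from h import *
Cm=np.array([[0,0,1],[0,1,0],[-1,0,0.]])
def ori(p,R,L=.2):
    w=p-R[:,2]*L; q1=np.arctan2(w[1],w[0])
    for _ in range(1): pass
    M=Ro.from_euler('z',q1).as_matrix().T@R@Cm.T  # Ry(p)Rz(q5)Rx(q6)
    out=[]
    q5=np.arcsin(M[1,0]); pt=np.arctan2(-M[2,0],M[0,0]); q6=np.arctan2(-M[1,2],M[1,1])
    return np.array([q1,pt,q5,q6])
# bottle contact geometry: pivot (-34,0,3); 
def pose(theta,roll,yaw=-25,e0=20,tip0=(-167,-2,17.5),piv=(-34,0,3)):
    p,R=gt(tip0,e0,half=30 if roll<0 else -30,yaw=yaw,roll=roll)
    T=np.load("T.npy");Rz=Ro.from_euler('z',T[2]).as_matrix()
    G=Rz@Ro.from_euler('y',theta,degrees=True).as_matrix()@Rz.T
    pv=Tw(T,np.array(piv)/1e3)[0]
    return pv+G@(p-pv),G@R
if __name__=="__main__":
  from rig import observe
  o=observe();print(ori(o['tcp_pos'],Ro.from_rotvec(o['eef_rot']).as_matrix()),o['joint_pos'])
  for roll in(-90,90):
   for th in(0,20,40,60,75,90):
    p,R=pose(th,roll);print(roll,th,p.round(3),ori(p,R).round(2))
E
python3 ik.py
```

```text
[-0.51285269  1.25895635  1.2079755  -2.80334604] [-0.73917647  0.76157401 -0.58251647  0.5244937   1.20964964  2.83078748]
-90 0 [ 0.549 -0.093  0.044] [-0.51  1.24  1.2  -2.79]
-90 20 [ 0.553 -0.072  0.082] [-0.4   1.18  0.85 -2.83]
-90 40 [ 0.559 -0.04   0.11 ] [-0.23  1.13  0.46 -2.81]
-90 60 [ 0.567 -0.     0.126] [-0.02  1.14  0.06 -2.76]
-90 75 [0.574 0.032 0.128] [ 0.14  1.21 -0.24 -2.72]
-90 90 [0.58  0.063 0.122] [ 0.28  1.34 -0.51 -2.65]
90 0 [ 0.549 -0.093  0.044] [-0.51  1.24  1.2   0.35]
90 20 [ 0.553 -0.072  0.082] [-0.4   1.18  0.85  0.31]
90 40 [ 0.559 -0.04   0.11 ] [-0.23  1.13  0.46  0.33]
90 60 [ 0.567 -0.     0.126] [-0.02  1.14  0.06  0.38]
90 75 [0.574 0.032 0.128] [ 0.14  1.21 -0.24  0.43]
90 90 [0.58  0.063 0.122] [ 0.28  1.34 -0.51  0.49]
```

Run:
```python
from ik import *
from rig import observe
o=observe();R=Ro.from_rotvec(o['eef_rot']).as_matrix()
for L in(.25,.3,.35,.4): print(L,ori(o['tcp_pos'],R,L))
from scipy.optimize import brentq
L=brentq(lambda L:ori(o['tcp_pos'],R,L)[0]-o['joint_pos'][0],.15,.6);print(L)
for roll in(-90,90):
   for th in(0,10,20,30,40,50,60,75,90):
    p,R=pose(th,roll);print(roll,th,p.round(3),ori(p,R,L).round(2))
```

```text
0.25 [-0.60672611  1.50936273  1.22554407 -3.07010933]
0.3 [-0.70098917  1.76911478  1.21903796  2.93691558]
0.35 [-0.79398811  2.00042584  1.19010408  2.68936332]
0.4 [-0.88419778  2.18414066  1.14495111  2.48977876]
0.3203999999999999
-90 0 [ 0.549 -0.093  0.044] [-0.74  1.84  1.21  2.85]
-90 10 [ 0.55  -0.084  0.064] [-0.68  1.59  1.06  3.04]
-90 20 [ 0.553 -0.072  0.082] [-0.6   1.41  0.9  -3.12]
-90 30 [ 0.556 -0.057  0.097] [-0.49  1.28  0.72 -3.02]
-90 40 [ 0.559 -0.04   0.11 ] [-0.35  1.19  0.51 -2.94]
-90 50 [ 0.563 -0.021  0.12 ] [-0.2   1.14  0.29 -2.86]
-90 60 [ 0.567 -0.     0.126] [-0.04  1.14  0.06 -2.78]
-90 75 [0.574 0.032 0.128] [ 0.2   1.23 -0.26 -2.66]
-90 90 [0.58  0.063 0.122] [ 0.39  1.41 -0.53 -2.52]
90 0 [ 0.549 -0.093  0.044] [-0.74  1.84  1.21 -0.29]
90 10 [ 0.55  -0.084  0.064] [-0.68  1.59  1.06 -0.1 ]
90 20 [ 0.553 -0.072  0.082] [-0.6   1.41  0.9   0.02]
90 30 [ 0.556 -0.057  0.097] [-0.49  1.28  0.72  0.12]
90 40 [ 0.559 -0.04   0.11 ] [-0.35  1.19  0.51  0.21]
90 50 [ 0.563 -0.021  0.12 ] [-0.2   1.14  0.29  0.28]
90 60 [ 0.567 -0.     0.126] [-0.04  1.14  0.06  0.36]
90 75 [0.574 0.032 0.128] [ 0.2   1.23 -0.26  0.48]
90 90 [0.58  0.063 0.122] [ 0.39  1.41 -0.53  0.62]
```

Call:
{"op": "send_rows", "data": {"moves": [[[0,0,-4],[0,0,0],0.41],[[0,-2,-9],[0,0,-8],0.41],[[0,-4,-12],[0,0,-16],0.41],[[0,-4,-12],[0,0,-25],0.41],[[0,-4,-12],[0,0,-33],0.41],[[0,-4,-12],[0,0,-42],0.41],[[0,-4,-12],[0,0,-50],0.41],[[0,-4,-12],[0,0,-59],0.41],[[0,-4,-12],[0,0,-67],0.41],[[0,-4,-12],[0,0,-76],0.41]]}}

```text
clock: 4.95
tcp_pos: [0.4898, -0.1749, 0.121]
eef_rot: [-2.025, -0.677, -1.224]
wrist_force: [-0.1, 0.3, 0.8]
opening: 0.0602
```

Call:
{"op": "send_rows", "data": {"moves": [[[0,0,0],[0,0,-104],0.41],[[0,0,0],[0,0,-104],0.41],[[0,0,0],[0,0,-104],0.41],[[0,0,0],[0,0,-104],0.41],[[0,0,0],[0,0,-104],0.41],[[0,0,0],[0,0,-104],0.41],[[0,0,0],[0,0,-104],0.41],[[0,0,0],[0,0,-104],0.41],[[0,0,0],[0,0,-104],0.41],[[0,0,0],[0,0,-104],0.41]]}}

```text
clock: 5.95
tcp_pos: [0.4898, -0.1749, 0.121]
eef_rot: [1.172, 2.154, 1.712]
wrist_force: [0.6, -0.7, -0.7]
opening: 0.0603
```

Call:
{"op": "send_rows", "data": {"moves": [[[0,0,0],[0,0,-18],0.41],[[0,0,0],[0,0,-18],0.41],[[0,0,0],[0,0,-18],0.41],[[0,0,0],[0,0,-18],0.41]]}}

```text
clock: 6.35
tcp_pos: [0.4899, -0.1747, 0.121]
eef_rot: [0.79, 2.197, 1.577]
wrist_force: [0.4, -0.7, 0.5]
opening: 0.0598
```

Run:
```python
from h import *
from rig import grab_frame
stat();rel(*gt((-205,18,22),20,half=-30,roll=90))
for t in((-190,10,17.5),(-165,-2,17)): rel(*gt(t,20,half=-30,roll=90))
im=grab_frame("scene");cv2.imwrite("pics/c7.png",cv2.resize(im[150:280,200:400],None,fx=4,fy=4,interpolation=cv2.INTER_CUBIC))
```

```text
t 6.35 tray mm [-244.4   32.7  121. ] F tray [-0.63 -0.51  0.45] open 0.0598 q [-0.93   0.725 -0.394  1.142  1.118 -0.681]
Rt(x y z cols) [[0.44, 0.28, 0.86], [0.9, -0.2, -0.39], [0.06, 0.94, -0.34]]
shift cm [-0.   -4.91  7.9 ] rot deg [ 0.3 -0.3 -3.4] |rot| 3.4
shift cm [-0.09 -4.76  9.65] rot deg [ 0.3 -0.3 -3.4] |rot| 3.4
shift cm [-0.08 -3.87 12.28] rot deg [ 0.3 -0.3 -3.4] |rot| 3.4
```

View pics/c7.png

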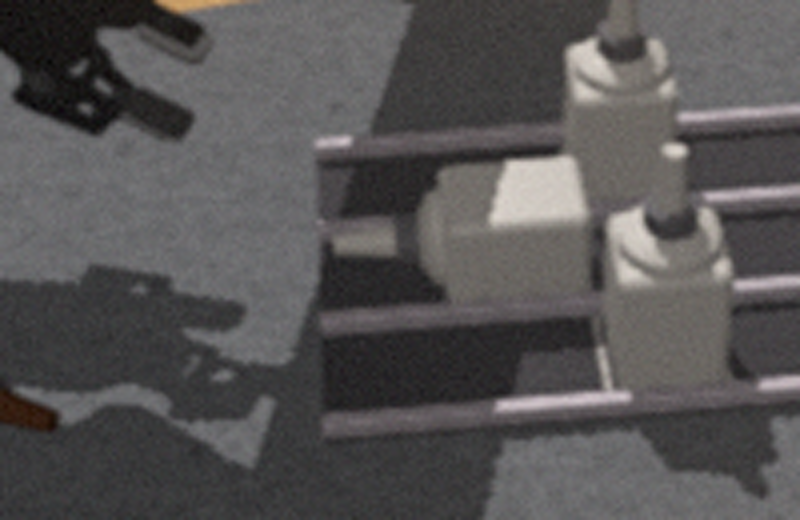

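Call:
{"op": "send_rows", "data": {"moves": [[[0,-2.4,4],[0,0,-3.4],0.41],[[0,-4.4,7],[0,0,-3.4],0.41],[[0,-4.9,7.9],[0,0,-3.4],0.41],[[-0.1,-4.7,9.6],[0,0,-3.4],0.41],[[-0.1,-4.7,9.6],[0,0,-3.4],0.41]]}}

```text
clock: 6.9
tcp_pos: [0.5323, -0.1112, 0.0439]
eef_rot: [0.715, 2.202, 1.55]
wrist_force: [0.9, 1.0, 0.5]
opening: 0.0603
```

Run:
```python
from h import *
stat()
for t in((-190,10,17.5),(-165,-2,17)): rel(*gt(t,20,half=-30,roll=90))
```

```text
t 6.9 tray mm [-173.8    3.6   43.9] F tray [ 1.18 -0.71  0.55] open 0.0603 q [-0.785  0.779 -0.544  0.664  1.193 -0.443]
Rt(x y z cols) [[0.42, 0.31, 0.86], [0.91, -0.14, -0.39], [0.0, 0.94, -0.34]]
shift cm [-0.11 -0.07 -0.13] rot deg [ 0.3 -0.4  0.1] |rot| 0.5
shift cm [-0.16  0.82  2.49] rot deg [ 0.3 -0.4  0.1] |rot| 0.5
```

Call:
{"op": "send_rows", "data": {"moves": [[[0,0.2,0.8],[0,0,0],0.41],[[-0.1,0.5,1.6],[0,0,0],0.41],[[-0.1,0.8,2.5],[0,0,0],0.41],[[-0.1,0.8,2.5],[0,0,0],0.41]]}}

```text
clock: 7.3
tcp_pos: [0.5486, -0.092, 0.0438]
eef_rot: [0.714, 2.201, 1.548]
wrist_force: [-0.1, 0.2, -0.6]
opening: 0.0602
```

Run:
```python
from ik import *
from rig import grab_frame,observe
o=stat();rel(*gt((-165,-2,17),20,half=-30,roll=90))
p0=o['tcp_pos'];R0=Ro.from_rotvec(o['eef_rot']).as_matrix()
T=np.load("T.npy");Rz=Ro.from_euler('z',T[2]).as_matrix();pv=Tw(T,np.array([-34,0,3])/1e3)[0]
for th in range(3,34,3):
    G=Rz@Ro.from_euler('y',th,degrees=True).as_matrix()@Rz.T
    p=pv+G@(p0-pv);print(th,(R0.T@(p-p0)*100).round(2).tolist(),Ro.from_matrix(R0.T@G@R0).as_rotvec(degrees=True).round(1).tolist())
im=grab_frame("scene");cv2.imwrite("pics/c8.png",cv2.resize(im[150:280,200:400],None,fx=4,fy=4,interpolation=cv2.INTER_CUBIC))
```

```text
t 7.3 tray mm [-151.7   -8.6   43.8] F tray [ 0.2   0.1  -0.55] open 0.0602 q [-0.735  0.758 -0.587  0.516  1.21  -0.309]
Rt(x y z cols) [[0.42, 0.31, 0.86], [0.91, -0.14, -0.39], [-0.0, 0.94, -0.34]]
shift cm [ 0.04 -0.02  0.12] rot deg [ 0.3 -0.3  0.2] |rot| 0.4
3 [0.1, 0.65, -0.01] [2.7, -0.4, -1.2]
6 [0.2, 1.29, 0.01] [5.5, -0.8, -2.4]
9 [0.33, 1.93, 0.06] [8.2, -1.3, -3.5]
12 [0.46, 2.56, 0.15] [10.9, -1.7, -4.7]
15 [0.61, 3.19, 0.26] [13.6, -2.1, -5.9]
18 [0.76, 3.8, 0.41] [16.4, -2.5, -7.1]
21 [0.93, 4.41, 0.58] [19.1, -2.9, -8.2]
24 [1.11, 5.0, 0.79] [21.8, -3.4, -9.4]
27 [1.3, 5.58, 1.02] [24.5, -3.8, -10.6]
30 [1.5, 6.14, 1.29] [27.3, -4.2, -11.8]
33 [1.71, 6.68, 1.58] [30.0, -4.6, -13.0]
```

View pics/c8.png

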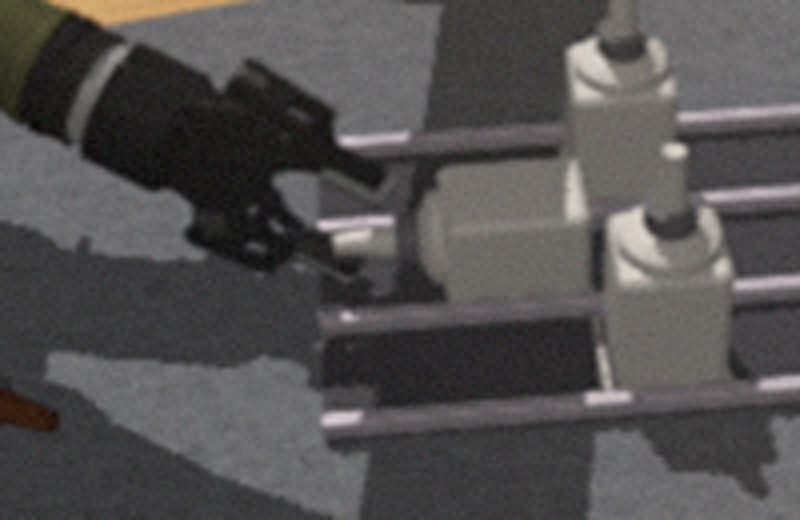

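Call:
{"op": "send_rows", "data": {"moves": [[[0.1,0.65,0],[2.7,-0.4,-1.2],0.41],[[0.2,1.3,0],[5.5,-0.8,-2.4],0.41],[[0.3,1.9,0.1],[8.2,-1.3,-3.5],0.41],[[0.5,2.6,0.15],[10.9,-1.7,-4.7],0.41],[[0.5,2.6,0.15],[10.9,-1.7,-4.7],0.41]]}}

```text
clock: 7.85
tcp_pos: [0.5507, -0.0813, 0.0691]
eef_rot: [0.685, 2.345, 1.29]
wrist_force: [-0.7, -1.0, 0.0]
opening: 0.0601
```

```bash
cat > arc.py <<'E'
from ik import *
from rig import grab_frame,observe
import sys
o=stat();tag=sys.argv[1]
p0=o['tcp_pos'];R0=Ro.from_rotvec(o['eef_rot']).as_matrix()
T=np.load("T.npy");Rz=Ro.from_euler('z',T[2]).as_matrix();pv=Tw(T,np.array([float(sys.argv[2]),0,3])/1e3)[0]
for th in [float(a) for a in sys.argv[3:]]:
    G=Rz@Ro.from_euler('y',th,degrees=True).as_matrix()@Rz.T
    p=pv+G@(p0-pv);print(th,(R0.T@(p-p0)*100).round(2).tolist(),Ro.from_matrix(R0.T@G@R0).as_rotvec(degrees=True).round(1).tolist())
im=grab_frame("scene");cv2.imwrite(f"pics/c{tag}.png",cv2.resize(im[110:280,220:420],None,fx=3.5,fy=3.5,interpolation=cv2.INTER_CUBIC))
im=grab_frame("side");cv2.imwrite(f"pics/s{tag}.png",cv2.resize(im[110:270,230:430],None,fx=3.5,fy=3.5,interpolation=cv2.INTER_CUBIC))
E
python3 arc.py 9 -34 3 6 9 12 15 18 21 24 27 30 33
```

```text
t 7.85 tray mm [-140.8   -8.5   69.1] F tray [-1.09  0.49  0.04] open 0.0601 q [-0.665  0.557 -0.692  0.308  1.037 -0.089]
Rt(x y z cols) [[0.41, 0.5, 0.77], [0.91, -0.14, -0.39], [-0.09, 0.86, -0.51]]
3.0 [0.1, 0.65, -0.0] [2.7, -0.4, -1.2]
6.0 [0.21, 1.3, 0.02] [5.5, -0.8, -2.4]
9.0 [0.33, 1.94, 0.08] [8.2, -1.2, -3.5]
12.0 [0.47, 2.58, 0.18] [10.9, -1.7, -4.7]
15.0 [0.62, 3.21, 0.3] [13.6, -2.1, -5.9]
18.0 [0.78, 3.83, 0.45] [16.4, -2.5, -7.1]
21.0 [0.95, 4.43, 0.63] [19.1, -2.9, -8.3]
24.0 [1.13, 5.03, 0.85] [21.8, -3.3, -9.5]
27.0 [1.33, 5.61, 1.09] [24.5, -3.7, -10.6]
30.0 [1.53, 6.17, 1.36] [27.3, -4.1, -11.8]
33.0 [1.74, 6.72, 1.66] [30.0, -4.6, -13.0]
```

View pics/c9.png

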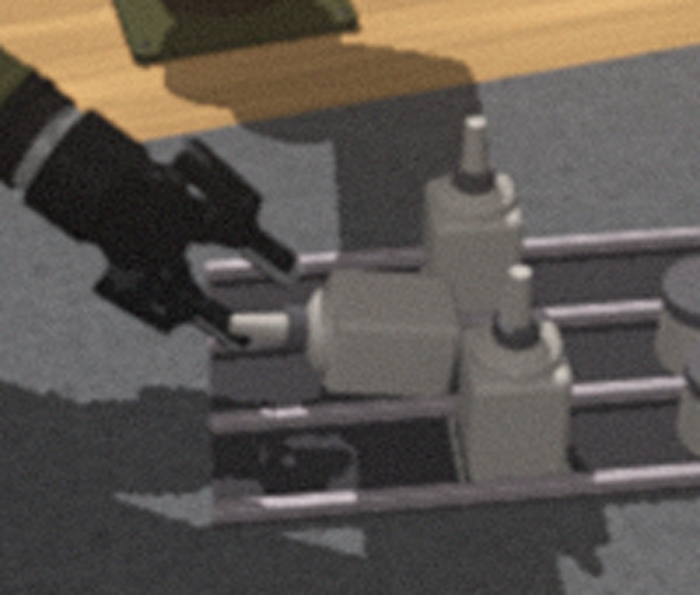

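View pics/s9.png

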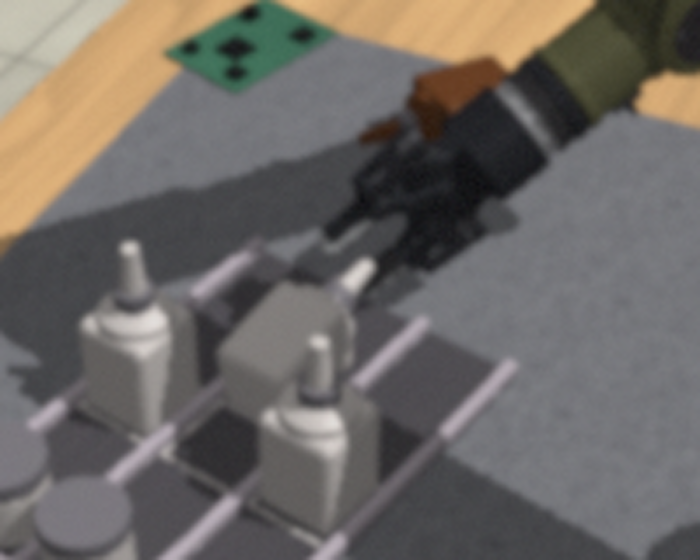

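Call:
{"op": "send_rows", "data": {"moves": [[[0.1,0.65,0],[2.7,-0.4,-1.2],0.41],[[0.2,1.3,0],[5.5,-0.8,-2.4],0.41],[[0.3,1.9,0.1],[8.2,-1.2,-3.5],0.41],[[0.5,2.6,0.2],[10.9,-1.7,-4.7],0.41],[[0.6,3.2,0.3],[13.6,-2.1,-5.9],0.41],[[0.8,3.8,0.45],[16.4,-2.5,-7.1],0.41],[[0.95,4.4,0.6],[19.1,-2.9,-8.3],0.41],[[1.1,5.0,0.85],[21.8,-3.3,-9.5],0.41],[[1.3,5.6,1.1],[24.5,-3.7,-10.6],0.41],[[1.3,5.6,1.1],[24.5,-3.7,-10.6],0.41]]}}

```text
clock: 8.95
tcp_pos: [0.5593, -0.0396, 0.1088]
eef_rot: [0.6, 2.586, 0.687]
wrist_force: [1.0, -0.7, -0.4]
opening: 0.0601
```

```bash
python3 arc.py 10 -34 3 6 9 12 15 18 21 24 27 30 33 36
```

```text
t 8.95 tray mm [-98.3  -8.8 108.8] F tray [-0.47 -1.09 -0.43] open 0.0601 q [-0.369  0.238 -0.759  0.207  0.54   0.19 ]
Rt(x y z cols) [[0.32, 0.83, 0.45], [0.91, -0.14, -0.39], [-0.26, 0.54, -0.8]]
3.0 [0.1, 0.64, -0.0] [2.7, -0.4, -1.2]
6.0 [0.21, 1.28, 0.03] [5.5, -0.8, -2.3]
9.0 [0.33, 1.91, 0.09] [8.2, -1.2, -3.5]
12.0 [0.46, 2.54, 0.18] [10.9, -1.7, -4.7]
15.0 [0.61, 3.16, 0.3] [13.6, -2.1, -5.9]
18.0 [0.77, 3.77, 0.45] [16.4, -2.5, -7.0]
21.0 [0.94, 4.37, 0.64] [19.1, -2.9, -8.2]
24.0 [1.12, 4.95, 0.85] [21.8, -3.3, -9.4]
27.0 [1.31, 5.52, 1.09] [24.6, -3.7, -10.6]
30.0 [1.51, 6.08, 1.36] [27.3, -4.2, -11.7]
33.0 [1.72, 6.62, 1.65] [30.0, -4.6, -12.9]
36.0 [1.94, 7.13, 1.98] [32.8, -5.0, -14.1]
```

View pics/c10.png

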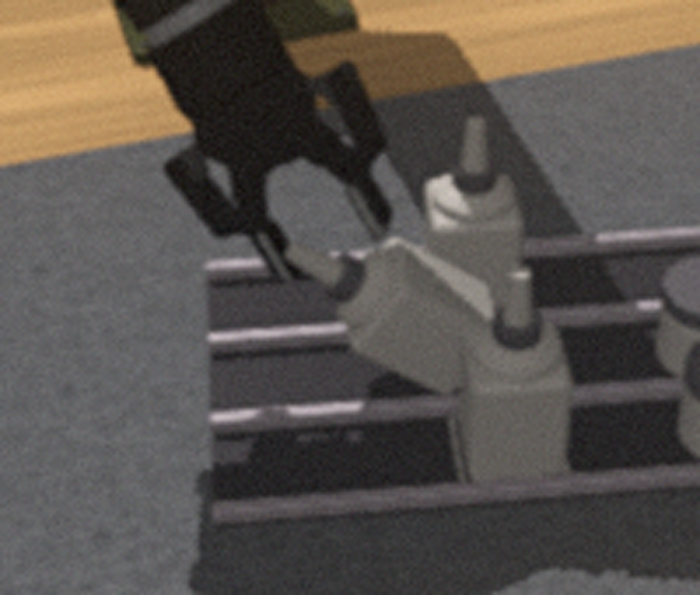

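View pics/s10.png

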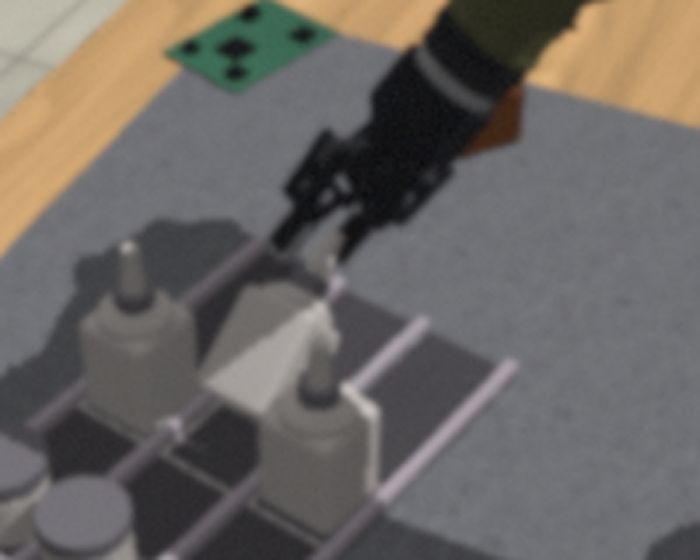

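Call:
{"op": "send_rows", "data": {"moves": [[[0.1,0.65,0],[2.7,-0.4,-1.2],0.41],[[0.2,1.3,0],[5.5,-0.8,-2.3],0.41],[[0.3,1.9,0.1],[8.2,-1.2,-3.5],0.41],[[0.45,2.55,0.2],[10.9,-1.7,-4.7],0.41],[[0.6,3.15,0.3],[13.6,-2.1,-5.9],0.41],[[0.75,3.75,0.45],[16.4,-2.5,-7.0],0.41],[[0.75,3.75,0.45],[16.4,-2.5,-7.0],0.41]]}}

```text
clock: 9.75
tcp_pos: [0.5666, -0.0047, 0.1227]
eef_rot: [0.53, 2.674, 0.263]
wrist_force: [0.3, 0.2, -0.2]
opening: 0.0605
```

```bash
python3 arc.py 11 -34 1.5 3 4.5 6 7.5 9 10.5 12 15 18 21 24 27 30
```

```text
t 9.75 tray mm [-62.6  -9.1 122.7] F tray [ 0.29 -0.24 -0.17] open 0.0605 q [-0.088  0.159 -0.713  0.275  0.141  0.334]
Rt(x y z cols) [[0.23, 0.96, 0.18], [0.91, -0.14, -0.39], [-0.35, 0.26, -0.9]]
1.5 [0.05, 0.32, -0.01] [1.4, -0.2, -0.6]
3.0 [0.1, 0.64, -0.0] [2.7, -0.4, -1.2]
4.5 [0.15, 0.95, 0.01] [4.1, -0.6, -1.8]
6.0 [0.21, 1.27, 0.02] [5.5, -0.8, -2.3]
7.5 [0.26, 1.59, 0.05] [6.8, -1.0, -2.9]
9.0 [0.33, 1.9, 0.08] [8.2, -1.3, -3.5]
10.5 [0.39, 2.21, 0.12] [9.6, -1.5, -4.1]
12.0 [0.46, 2.53, 0.17] [10.9, -1.7, -4.7]
15.0 [0.61, 3.14, 0.29] [13.7, -2.1, -5.8]
18.0 [0.76, 3.75, 0.44] [16.4, -2.5, -7.0]
21.0 [0.93, 4.34, 0.62] [19.1, -2.9, -8.2]
24.0 [1.11, 4.93, 0.83] [21.8, -3.4, -9.4]
27.0 [1.3, 5.5, 1.07] [24.6, -3.8, -10.5]
30.0 [1.5, 6.05, 1.33] [27.3, -4.2, -11.7]
```

View pics/c11.png

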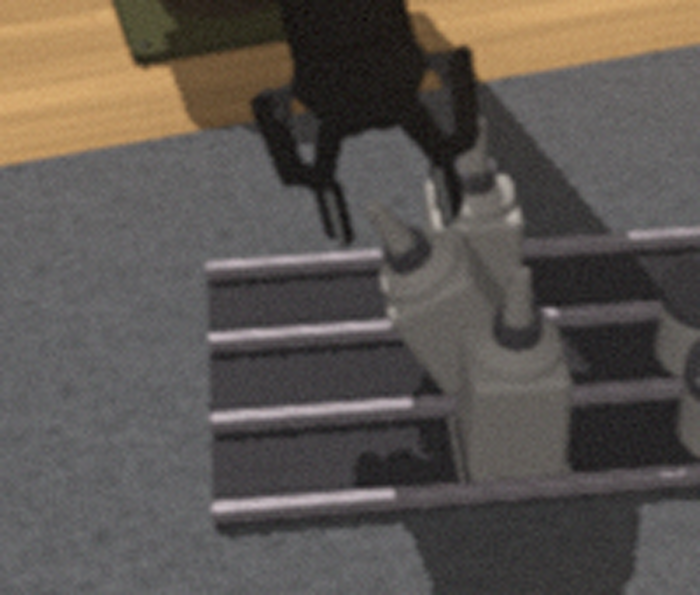

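View pics/s11.png

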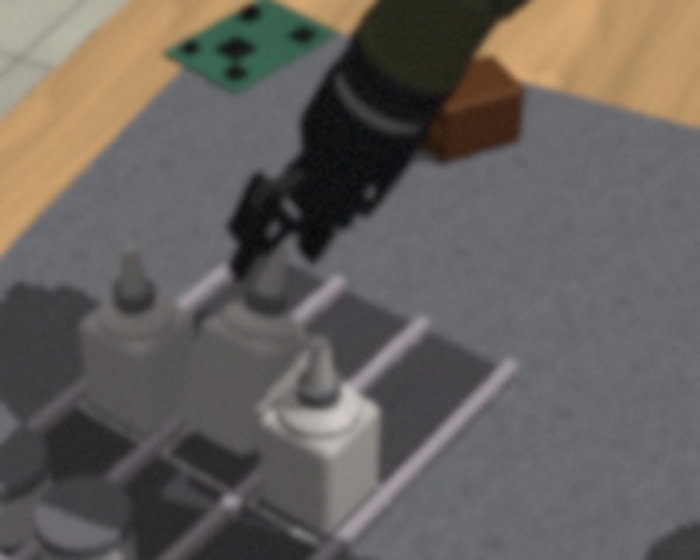

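Call:
{"op": "send_rows", "data": {"moves": [[[0,0,0],[0,0,0],0.41],[[0,0,0],[0,0,0],0.41],[[0,0,0],[0,0,0],0.41]]}}

```text
clock: 10.15
tcp_pos: [0.566, -0.0062, 0.1228]
eef_rot: [0.534, 2.673, 0.262]
wrist_force: [0.6, 0.1, -0.3]
opening: 0.0602
```

```bash
python3 arc.py 12 -34 1.5
```

```text
t 10.15 tray mm [-64.2  -8.8 122.8] F tray [ 0.21 -0.6  -0.34] open 0.0602 q [-0.09   0.158 -0.714  0.274  0.14   0.334]
Rt(x y z cols) [[0.23, 0.96, 0.18], [0.91, -0.14, -0.39], [-0.35, 0.26, -0.9]]
1.5 [0.05, 0.32, -0.01] [1.4, -0.2, -0.6]
```

View pics/c12.png

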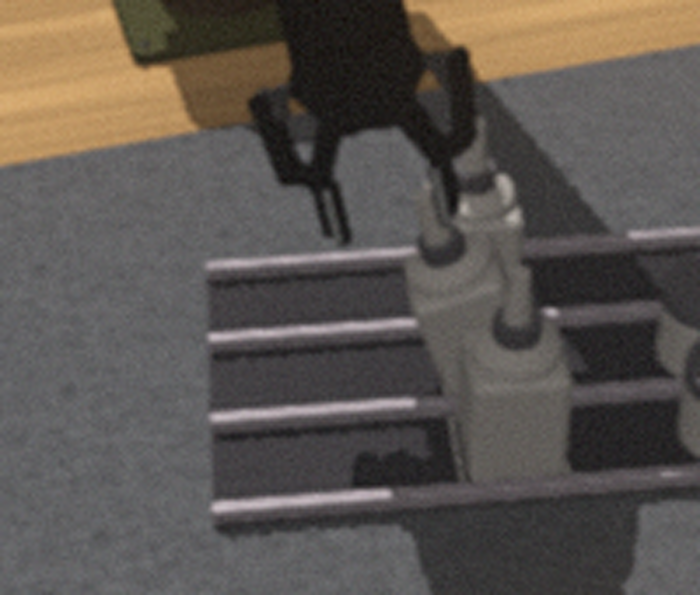

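View pics/s12.png

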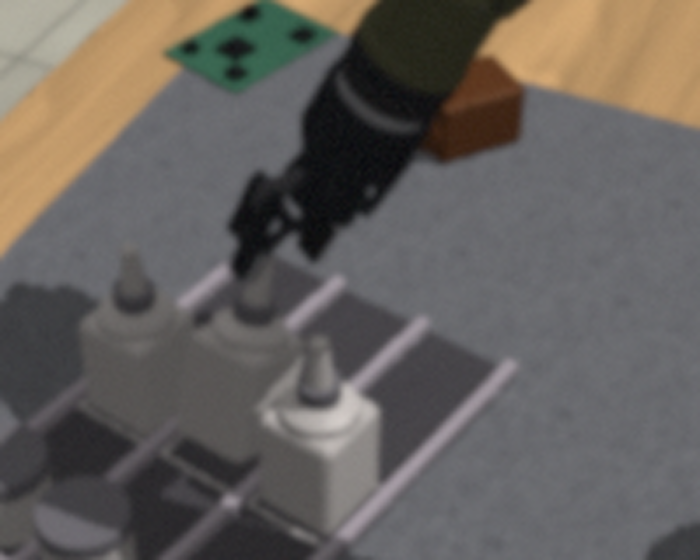

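Call:
{"op": "send_rows", "data": {"moves": [[[0.1,0.65,0],[2.7,-0.4,-1.2],0.41],[[0.2,1.3,0],[5.5,-0.8,-2.3],0.41],[[0.3,1.9,0.1],[8.2,-1.3,-3.5],0.41],[[0.45,2.55,0.2],[10.9,-1.7,-4.7],0.41],[[0.6,3.15,0.3],[13.7,-2.1,-5.8],0.41],[[0.75,3.75,0.45],[16.4,-2.5,-7.0],0.41],[[0.75,3.75,0.45],[16.4,-2.5,-7.0],0.41]]}}

```text
clock: 10.95
tcp_pos: [0.575, 0.0339, 0.1263]
eef_rot: [0.445, 2.701, -0.167]
wrist_force: [0.6, -0.7, 0.3]
opening: 0.06
```

```bash
python3 arc.py 13 -34 3 6
```

```text
t 10.95 tray mm [-23.2  -9.7 126.3] F tray [-0.61 -0.74  0.27] open 0.06 q [ 0.196  0.211 -0.604  0.417 -0.248  0.48 ]
Rt(x y z cols) [[0.11, 0.99, -0.1], [0.91, -0.14, -0.39], [-0.4, -0.05, -0.91]]
3.0 [0.1, 0.64, 0.0] [2.7, -0.4, -1.2]
6.0 [0.21, 1.28, 0.03] [5.5, -0.8, -2.3]
```

View pics/c13.png

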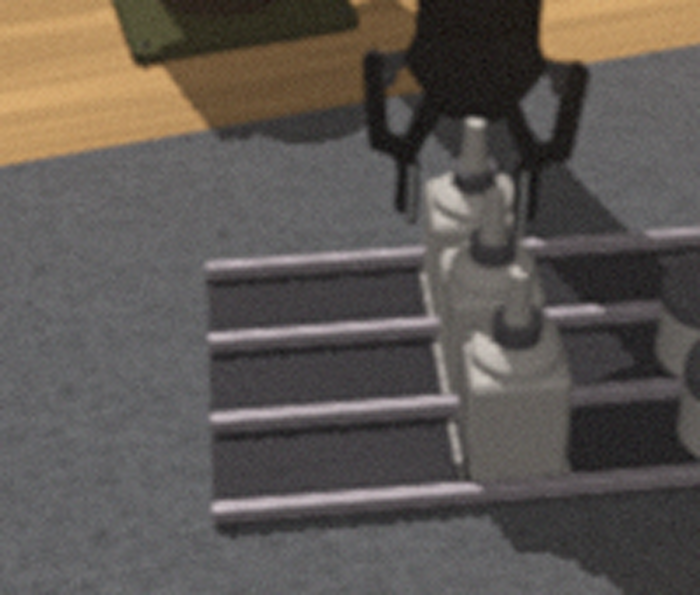

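View pics/s13.png

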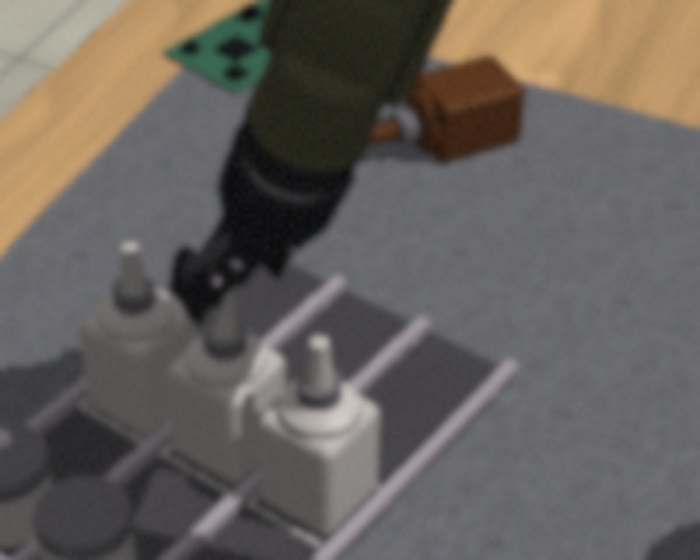

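Call:
{"op": "send_rows", "data": {"moves": [[[0,0,-3],[0,0,0],0.41],[[0,0,-7],[0,0,0],0.41],[[0,0,-12],[0,0,0],0.41],[[0,0,-17],[0,0,0],0.41],[[0,0,-17],[0,0,0],0.41],[[0,0,-17],[0,0,0],0.41]]}}

```text
clock: 11.65
tcp_pos: [0.5128, 0.0622, 0.2833]
eef_rot: [0.451, 2.698, -0.166]
wrist_force: [-0.3, -0.9, -0.4]
opening: 0.0601
```

```bash
cat > look.py <<'E'
from h import *
from rig import grab_frame
import sys,json
t=sys.argv[1];stat()
c=camera_params("wrist");im=grab_frame("wrist");cv2.imwrite(f"pics/w{t}.png",im)
json.dump({k:np.asarray(v).tolist() for k,v in c.items()},open(f"w{t}.json","w"))
for n in("scene","side"): cv2.imwrite(f"pics/{n}{t}.png",grab_frame(n))
for n,o,sz in [("scene",[265,130],(200,140)),("side",[195,170],(195,145))]:
    im=cv2.imread(f"pics/{n}{t}.png")[o[1]:o[1]+sz[1],o[0]:o[0]+sz[0]]
    im=cv2.resize(im,None,fx=4,fy=4,interpolation=cv2.INTER_CUBIC);cv2.imwrite(f"pics/{n}{t}c.png",np.clip(255*(im/255.)**.6,0,255).astype(np.uint8))
E
python3 look.py 14
```

```text
t 11.65 tray mm [ -7.6  56.8 283.3] F tray [-0.95  0.14 -0.41] open 0.0601 q [ 0.293 -0.005 -0.405  0.856 -0.28   0.579]
Rt(x y z cols) [[0.11, 0.99, -0.1], [0.91, -0.14, -0.39], [-0.4, -0.05, -0.91]]
```

View pics/w14.png

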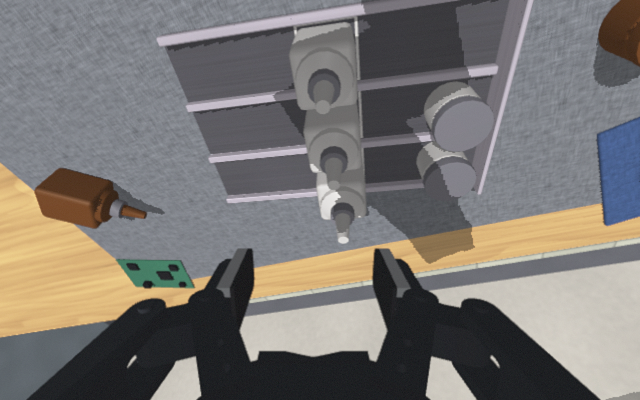

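View pics/side14c.png

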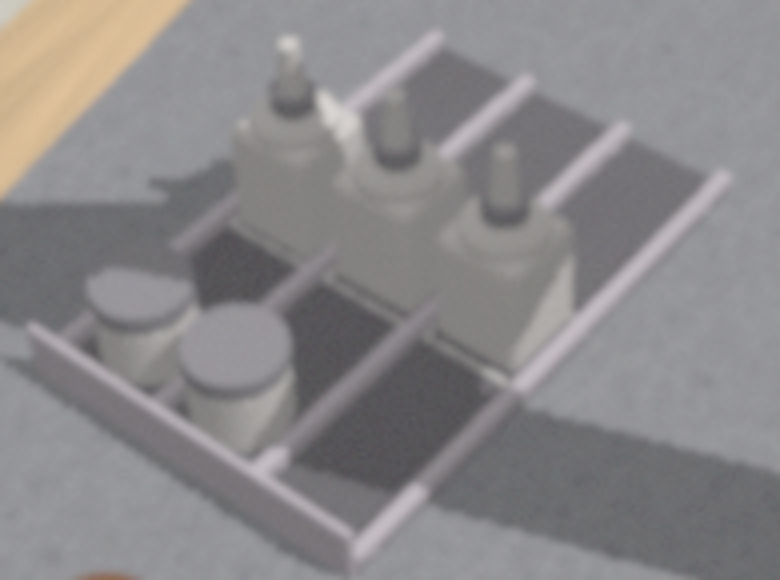

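View pics/scene14c.png

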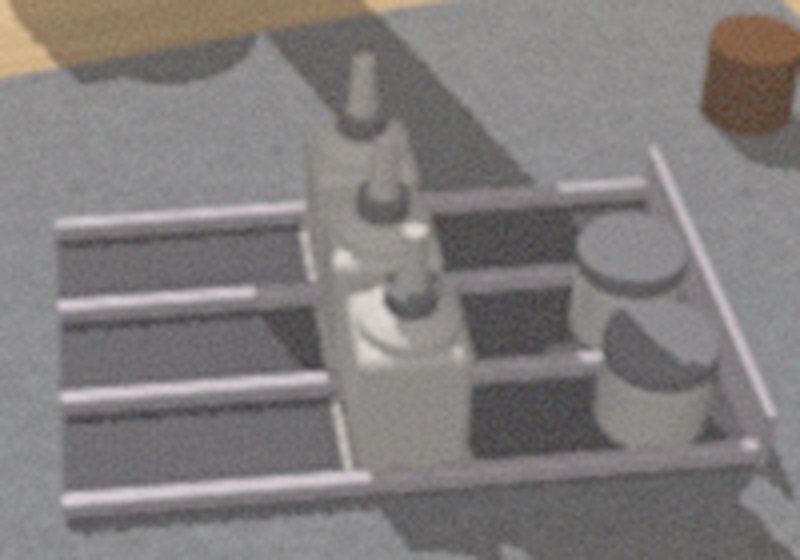

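Run:
```python
import cv2,numpy as np
s=cv2.imread("pics/w14.png")[10:250,260:390];cv2.imwrite("pics/w14c.png",np.clip(255*(cv2.resize(s[:170],None,fx=4.5,fy=4.5,interpolation=cv2.INTER_CUBIC)/255.)**.7,0,255).astype(np.uint8)[:760])
s=cv2.imread("pics/side14.png")[170:270,245:340];cv2.imwrite("pics/s14d.png",np.clip(255*(cv2.resize(s,None,fx=6,fy=6,interpolation=cv2.INTER_CUBIC)/255.)**.6,0,255).astype(np.uint8))
```

```text
(no output)
```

View pics/w14c.png

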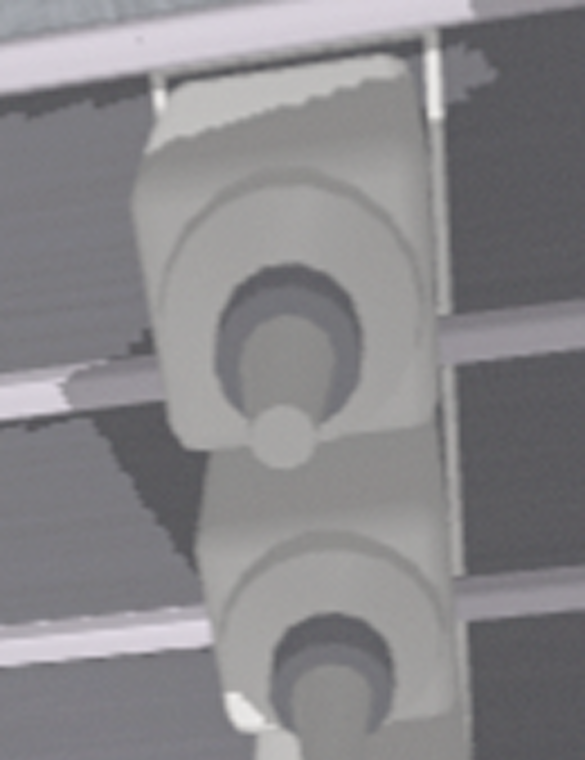

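View pics/s14d.png

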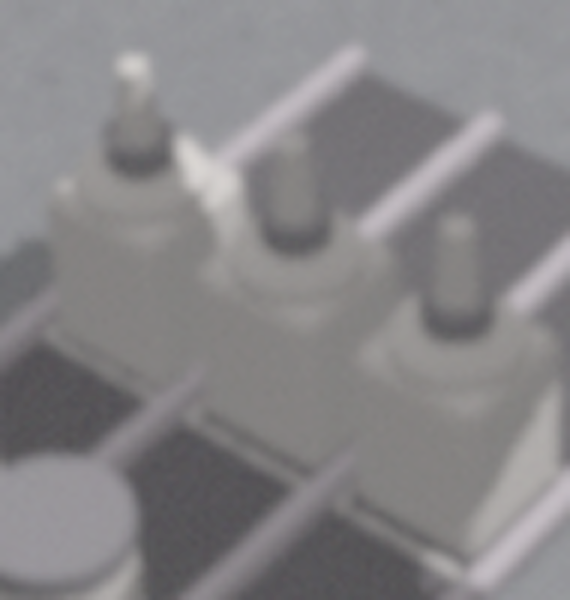

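Run:
```python
from h import *
import json
c={k:np.array(v) for k,v in json.load(open("w14.json")).items()}
T=np.load("T.npy");Ri=Ro.from_euler('z',-T[2]).as_matrix()
D=lambda u,v:((u+.5)/4.5-.5+260,(v+.5)/4.5-.5+10)
def q(pts,z): return ((onplane([D(*p) for p in pts],z,None,c)-[T[0],T[1],0])@Ri.T*1e3).round(1).tolist()
print("line outer rear: lane a far corner, near, mid", q([(440,35),(450,310),(455,400),(464,570)],.003))
print("front line a outer", q([(152,78)],.003))
print("nozzle end a",q([(283,437)],.149))
print("collar a, mid",q([(289,330),(333,675)],.108))
print("base rear edge mid",q([(440,450),(447,560)],.003))
print("top of body z87 rear edge a, mid",q([(437,400),(456,690)],.087))
print("front edge a, mid",q([(136,200),(182,440),(199,550),(228,725)],.087))
```

```text
line outer rear: lane a far corner, near, mid [[34.3, 110.9, 3.0], [33.7, 45.5, 3.0], [34.0, 20.2, 3.0], [34.5, -33.9, 3.0]]
front line a outer [[-36.2, 111.0, 3.0]]
nozzle end a [[-3.7, 79.0, 149.0]]
collar a, mid [[-3.1, 83.0, 108.0], [-2.4, 1.1, 108.0]]
base rear edge mid [[29.1, 5.9, 3.0], [29.5, -29.9, 3.0]]
top of body z87 rear edge a, mid [[26.0, 56.3, 87.0], [27.0, -20.6, 87.0]]
front edge a, mid [[-32.1, 105.4, 87.0], [-31.5, 54.0, 87.0], [-32.1, 26.3, 87.0], [-32.8, -25.2, 87.0]]
```

Run:
```python
from h import *
from ik import ori
for yaw in(-25,0):
  p,R=goal((-150,0,200),55,90,yaw);rel(p,R);print(ori(p,R,.32))
```

```text
shift cm [ -3.66 -12.73  11.06] rot deg [-33.8  17.8  23.9] |rot| 45.1
[-0.50098971  1.47811292  0.60468182  0.16206586]
shift cm [ -3.66 -12.73  11.06] rot deg [-39.2  24.9  -0.2] |rot| 46.5
[-0.48918239  1.7693029   0.58164389 -0.35097893]
```

Call:
{"op": "send_rows", "data": {"moves": [[[-1,-4,0],[-8,4,5],0.41],[[-2,-8,0],[-16,8,11],0.41],[[-3,-12,3],[-24,12,17],0.41],[[-3.6,-12.7,8],[-33.8,17.8,23.9],0.41],[[-3.6,-12.7,11],[-33.8,17.8,23.9],0.41],[[-3.6,-12.7,11],[-33.8,17.8,23.9],0.41],[[-3.6,-12.7,11],[-33.8,17.8,23.9],0.41]]}}

```text
clock: 12.5
tcp_pos: [0.5394, -0.0893, 0.197]
eef_rot: [0.894, 2.69, 0.852]
wrist_force: [0.0, -0.5, 0.2]
opening: 0.06
```

```bash
python3 look.py 15
```

```text
t 12.5 tray mm [-150.9    0.9  197. ] F tray [-0.52 -0.11  0.17] open 0.06 q [-0.504  0.25  -0.408  0.827  0.606  0.164]
Rt(x y z cols) [[0.43, 0.74, 0.52], [0.9, -0.35, -0.24], [0.01, 0.57, -0.82]]
```

View pics/w15.png

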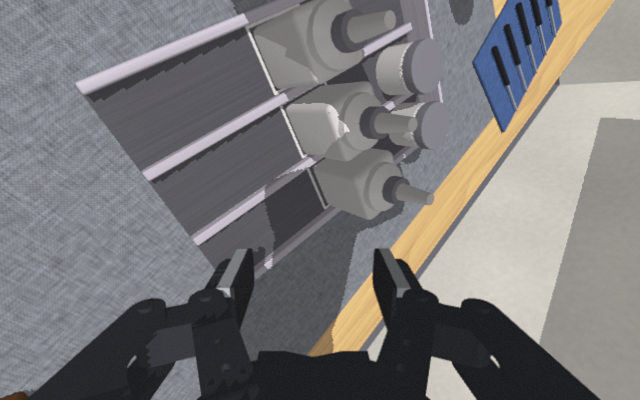

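Run:
```python
import cv2,numpy as np
s=cv2.imread("pics/w15.png")[15:215,235:345];s=cv2.resize(s[70:155],None,fx=7,fy=7,interpolation=cv2.INTER_CUBIC);cv2.imwrite("pics/w15c.png",np.clip(255*(s/255.)**.8,0,255).astype(np.uint8))
```

```text
(no output)
```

View pics/w15c.png

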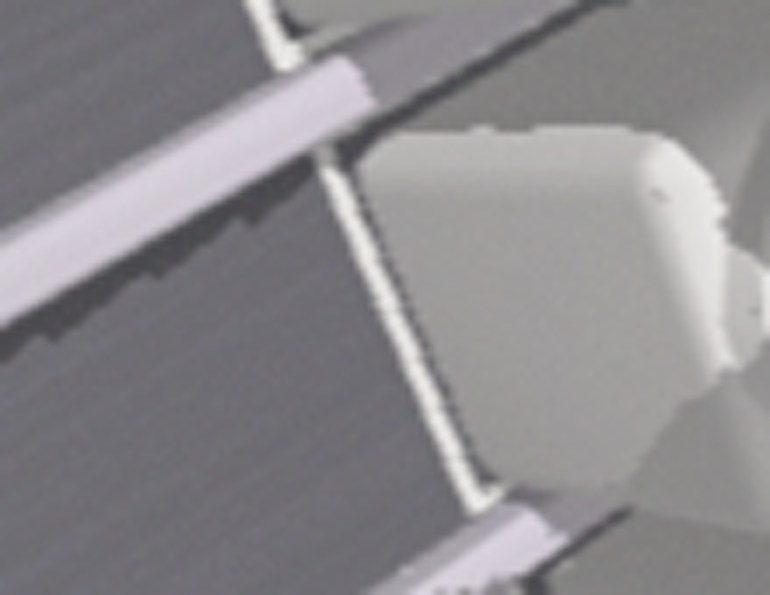

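Run:
```python
from h import *
import json
c={k:np.array(v) for k,v in json.load(open("w15.json")).items()}
T=np.load("T.npy");Ri=Ro.from_euler('z',-T[2]).as_matrix()
D=lambda u,v:((u+.5)/7-.5+235,(v+.5)/7-.5+85)
def q(pts): return ((onplane([D(*p) for p in pts],.003,None,c)-[T[0],T[1],0])@Ri.T*1e3).round(1).tolist()
print("line outer",q([(320,165),(373,310),(430,430),(470,508)]))
print("line inner",q([(350,185),(395,300),(445,405),(478,478)]))
print("base",q([(362,185),(408,300),(455,410),(487,475)]))
```

```text
line outer [[-36.0, 29.2, 3.0], [-37.6, 4.7, 3.0], [-36.7, -18.1, 3.0], [-35.6, -34.1, 3.0]]
line inner [[-32.4, 24.1, 3.0], [-33.1, 4.2, 3.0], [-32.2, -15.8, 3.0], [-31.9, -30.3, 3.0]]
base [[-30.4, 23.2, 3.0], [-30.9, 3.1, 3.0], [-30.8, -17.6, 3.0], [-30.0, -30.8, 3.0]]
```

Run:
```python
from rig import workorder
print(workorder.job_done())
```

```text
the job is handed in; nothing more can be done
None
```

The bottle is back up on its foot and centred on its square in the middle lane. I handed the job in at about 12.6 s of the 58 s allowed.

- **Method:** I slid one finger of the open gripper under the nozzle from the tray's open front. I then swung the tool in an arc about the foot's edge. Past the balance point the bottle leaned on the other finger, which let it down slowly. It was never gripped, and the wrist force stayed within sensor noise (about 1 N) while the bottle was handled.
- **No nudge needed:** It came down already centred, so I did not push it along the lane.
- **Last checks:** From the rear, the gap between the foot and the outside of the square's line was about 4.8 mm. From the front it was about 5.9 mm, and the ideal is 4 mm on each side. Those gaps put it within about 1 mm of centre along the lane. The collar and body edges instead read about 1.5 to 2 mm too far forward, so the checks disagree slightly. The bottle is square to the lane.
- **Neighbours:** In the pictures after tipping, bottles a and b and both jars show no visible movement. The brown look-alikes were not touched, and the arm was clear of everything at hand-in.
- **Slips on the way:** The gripper touched the bare bench lightly during the first approach, at up to about 9 N, so I tilted it more. I also backed out once from under the nozzle to turn the wrist half a turn and keep it within its range. The bottle did not move either time.

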